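# Tip the trunnion jig to its middle notch and pin it

### The job

The casting on the small trunnion jig is to be drilled at 35 degrees: swing the jig's table away from you (it has a lever) until the middle one of the three notches in the index disc stands at the top, in line with the fork slots. Then lock it there with the locking pin from the fitted wooden tray, where only its shank can be gripped (the rubber mat is free for laying it down to change your grip to its black head): lower it, without dropping it, into the slots and the notch, all the way down, with the head on the outside. Leave the other things on the bench where they are.

Things in the scene. Friction and masses are not known exactly. Their poses are not given: they have to be found in the camera images.
- fixture: Trunnion jig bolted to the bench. Origin: centre of the underside of its 120 x 250 x 12 mm steel base. Its y runs along the trunnion from the lever side (-y) to the fork side (+y); -x looks towards the robot (yaw within 10 degrees). The fork is two grey plates 80 mm wide, at y = 70..80 and 110..120 mm, with the index disc between them. A cradle at y = -52..52 mm carries a clamped casting.
- trunnion (a point): The trunnion (tilt) axis in the middle of the jig, 100 mm above the bench; the axis runs along the fixture's y.
- tilt (a joint): Tilt of the jig's table, rad: 0 = level, positive = lever swings up and away from the robot (to fixture +x), far edge of the table goes down. Notches are at the top at 0, 0.611 (35 degrees, the middle one, wanted) and 1.222. Limits -0.45 and 1.3. Stiff joint (0.5 N m of friction, 5 N at the lever): it stays where it is left. The pin has about 0.025 rad of play in a notch.
- lever_grip (a point): Point on the axis of the lever's black handle bar, 95 mm from the trunnion axis, 20 degrees to fixture -x of straight up at tilt 0; 130 mm from the trunnion point along the fixture's -y. The bar is 16 mm thick, lies along the fixture's y and is free 30 mm to the disc side (up to the lever arm) and 25 mm outwards. Pinched from above, it turns in the grip as it swings.
- saddle (a point): Where the middle of the pin's shank lies when home, 160 mm above the bench, axes as the fixture's. Each fork plate has an open slot here, 18 mm wide with rounded lips, floor 152 mm and plate top 184 mm above the bench. Between the plates turns the steel index disc (12 mm thick, radius 70 mm about the trunnion) with three open rim notches 19 mm wide, 35 degrees apart.
- tray: Fitted plywood tray fixed to the bench, 130 (x) x 150 (y) mm, 6 mm floor, origin at the centre of its underside. The pin lies in it along y, its head in a pocket with 4 mm of play between blocks as high as the head (46 mm above the bench), so that the head cannot be gripped there. Beside the shank is a finger bay 53 mm wide on either side.
- pin: Locking pin, lying, 116 mm long, 0.25 kg: round steel shank 16 mm thick, 58 mm long, between a square black head (40 x 40 mm, 50 mm long, at +y) and a square steel flange (40 x 40 x 8 mm, at -y). Origin 20 mm below the middle of the shank, level with the underside. Home: fork between head and flange with 4 mm play at each end, head outwards (y as the fixture's y).
- pin_shank (a point): Middle of the pin's shank, on its axis.
- pin_head (a point): Centre of the pin's black head, on the axis, 54 mm from the middle of the shank.
- mat: Bare black rubber mat 80 (x) x 220 (y) mm, 3 mm thick, fixed flat on the bench in front of the robot; origin at the centre of its underside. Nothing lies on it.
- spanner: Open spanner lying beyond the jig and tray, bystander.
- drill_a: Large twist drill, 160 mm, lying at the left front, bystander.
- driver: Screwdriver lying at the right front, bystander.
- carton: Cardboard carton 70 x 100 x 50 mm at the left, bystander.
- oil: Green oil can, 130 mm tall, 60 mm thick, at the right, bystander.
- bush: Brass bush, 56 mm across, 35 mm tall, at the right, bystander.
There are look-alikes about, which are no part of the job. What is shaped like the pin but blue or pink is not meant.

How it is judged (in metres and radians):
At the end, for the whole second after the job is handed in: The jig's table stands at 35 degrees (within 3 degrees) and the pin lies home in both fork slots and the middle notch: shank middle within 4 mm across, 5 mm in height and 8 mm along of its seat, lengthwise within 0.1 rad, head outwards, let go and at rest (value of joint tilt between 0.561 and 0.661 rad and x of pin_shank in the frame of saddle between -0.004 and 0.004 m and z of pin_shank in the frame of saddle between -0.005 and 0.005 m and y of pin_shank in the frame of saddle between -0.008 and 0.008 m and angle between the y axis of pin and the y axis of fixture, either way round below 0.1 rad and y of pin_head in the frame of saddle above 0.03 m and linear speed of pin below 0.02 m/s and contact force between pin and the fingers below 0.05 N); the robot touches nothing.
It fails at once if the pin is dropped (falls freely faster than 0.5 m/s, that is from more than about 13 mm) (linear speed of pin above 0.5 m/s and contact force between pin and anything else below 0.01 N).
It fails at once if one of the other loose things on the bench is moved by more than 30 mm (distance of any of spanner, drill_a, driver, carton, oil, bush from where it was at the start of the episode above 0.03 m).
It also fails if it takes over 64 s, if anything falls off the work surface, if the arm or the gripper's body presses on something with over 40 N, if the wrist force passes 120 N, or if a joint passes its speed limit or range.

### The arm

A 6-joint arm with a two-finger parallel gripper is mounted at the origin on the work surface. World frame = base frame: x ahead of the robot, y to its left, z up, the work surface at z = 0. Lengths are in mm, angles in rad, forces in N, time in s.
With the tool pointing down it reaches from about 400 to 925 mm from the base axis. Payload 12.5 kg.
Tool frame: the origin (TCP) lies midway between the tips of the shut fingers; the grasp point (between the pads) lies 19 mm behind it; x points along the fingers, y is the direction in which the jaws open and shut, and the axes are right-handed (so a half turn about x gives the same grasp; the last joint's range is limited). The gripper opens to 95 mm and grips with 3 to 60 N. Pads are 20 mm wide; open, the fingers measure 119 mm over their backs; the gripper's body (75 mm by 180 mm) begins 59 mm behind the grasp point.
Start: joints at [-1.415, 0.491, 1.559, -0, 1.092, -0.106], TCP at [161.785, -603.719, 180.561] pointing down, gripper open.
Joint ranges: [-3.1, 3.1], [-0.84, 2.19], [0.05, 2.79], [-1.13, 4.28], [0.06, 2.93], [-2.69, 2.69]. Speed limits (rad/s): [2.22, 2.22, 2.79, 3.14, 3.14, 3.14].

### API

Orientations are given as [roll, pitch, yaw] about the fixed x, y, z axes, in that order (R = Rz(yaw) Ry(pitch) Rx(roll)).
In Python, from cell import sensors, read_camera, get_calibration, order gives the robot as it stands. The module is installed in compiled form; this text tells all that it offers.
- The arm moves only by the tool servo_tool, never from a script. Its argument "steps" is text: rows parted by semicolons, each of 7 numbers parted by spaces: the shift along the tool's x, y, z in mm, then the turn, a rotation vector about the tool's x, y, z in rad, then the finger opening in mm, from 0 to 95.1. A call has exactly 8 rows; each row shifts and turns the pose as measured when the row begins, along the tool's axes as they then stand; what a row does not reach is not made up. A row lasts 1/10 s, in which the tool goes at most 50 mm and 8.59 degrees, less where a joint would pass 70% of its speed; a pose out of reach is approached as far as the arm can. A call is refused whole if a number of a shift passes 50 or a number of a turn 0.15, either way. A call with a gripper value outside its range is refused whole. The fingers move at their own pace and stop on an object; the grip force is fixed at half the most. Time passes only in rows, so rows that do not move let the fingers close, or fill a call up. It gives the time, the measured TCP pose, the force and the opening at its end, in the units of the state.
- sensors.state(): the state, without advancing time (a new reading comes with each control period).
- read_camera(name): name is "scene" or "side" or "wrist"; returns (picture, depth): 480x640x3 uint8, blue, green, red; 480x640 float32, mm along the optical axis (not along the pixel's ray), 0 where there is no reading.
- get_calibration(name): a dict with "mtx" (3x3 intrinsics, pixels), "distortion" ([k1, k2, p1, p2, k3] as OpenCV has them; the pictures are not rectified), "R" (3x3) and "t" (3): a world point X has camera coordinates R X + t. Camera axes: x right, y down, z forward; pixel columns grow to the right and rows downward; lengths in mm; the calibration is good to about 2 mm. A picture is of the moment at which its call begins: read the wrist's pose just before it. get_calibration takes no time and is no camera call; for the wrist camera it gives the pose at the moment of the call.
- order.job_done(): hands the job in, once; it reports no verdict.
The state is a dict: "t": time; "joints": joint angles; "qvel": joint speeds; "tau": joint torques, N m; "eef_pos": TCP position; "tcp_rot": TCP orientation; "ft_force": force on the tool from outside, world axes, zero at the start; "moment": the same for the moment, N m; "opening": opening from 0.0 (shut) to 1.0 (fully open).
Only numpy, scipy, OpenCV 4.12 (cv2) and the standard library are available. Lean on these libraries where they do the work, as an engineer would, in place of code of your own. Each camera call takes 0.05 s, during which the arm holds its last target.

## Working session

There is one attempt and no reset: what is moved stays moved. The work goes in short steps, Python scripts to look and compute and a tool call to move; the robot and the scene stay as the last step left them, time stands still between calls to the robot, and variables do not carry over. Pictures are saved under pics/ and viewed, and the job is handed in when it is done.

Besides the shell and the picture viewer there is one more tool, called after "Emit:" as name(argument=value, ...) on one line, values as JSON. servo_tool: Moves the arm, as the interface text tells. Its arguments: {"type":"object","properties":{"steps":{"type":"string"}},"required":["steps"]}

```bash
mkdir -p pics; ls
python3 - <<'E'
from cell import sensors, read_camera, get_calibration
import cv2,numpy as np
s=sensors.state()
print(s)
for n in("scene","side","wrist"):
    c=get_calibration(n);p,d=read_camera(n)
    cv2.imwrite(f"pics/{n}0.png",p);np.savez(f"pics/{n}0.npz",p=p,d=d,**c)
    print(n,c["mtx"].round(1).tolist(),c["distortion"],(-c["R"].T@c["t"]).round(1),c["R"].round(3).tolist())
E
```

```text
pics
{'t': 0.0, 'joints': array([-1.41456324e+00,  4.91586445e-01,  1.55945758e+00, -1.06403237e-05,
        1.09170308e+00, -1.05602212e-01]), 'qvel': array([ 0.000726  , -0.00047945,  0.0019565 , -0.00027559, -0.00053243,
       -0.00024919]), 'tau': array([ 2.36471365e-03, -6.12644577e+01, -2.58176225e+01,  6.94212341e-02,
        4.83328616e-02, -1.00272009e-04]), 'eef_pos': array([ 161.75634284, -603.40706725,  179.94227223]), 'tcp_rot': array([-1.66822449,  1.56964184,  1.73520838]), 'ft_force': array([-0.24009837,  0.04879711,  0.57418182]), 'moment': array([0.00818884, 0.00674628, 0.0259698 ]), 'opening': 0.9979769994955195}
scene [[577.7, 0.0, 325.4], [0.0, 577.7, 242.5], [0.0, 0.0, 1.0]] [-0.05594514  0.          0.          0.          0.        ] [1543.   -56.1 1201.1] [[0.081, 0.997, -0.014], [0.708, -0.067, -0.703], [-0.702, 0.047, -0.711]]
side [[620.1, 0.0, 318.1], [0.0, 620.1, 236.0], [0.0, 0.0, 1.0]] [-0.19444024  0.          0.          0.          0.        ] [-187.6 1054.2 1463. ] [[-0.837, -0.547, 0.017], [-0.411, 0.608, -0.679], [0.361, -0.575, -0.734]]
wrist [[349.8, 0.0, 321.9], [0.0, 349.8, 238.7], [0.0, 0.0, 1.0]] [-0.01320089  0.          0.          0.          0.        ] [ 228.4 -584.7  384.1] [[0.259, -0.966, -0.0], [-0.935, -0.251, 0.251], [-0.243, -0.065, -0.968]]
```

View pics/scene0.png

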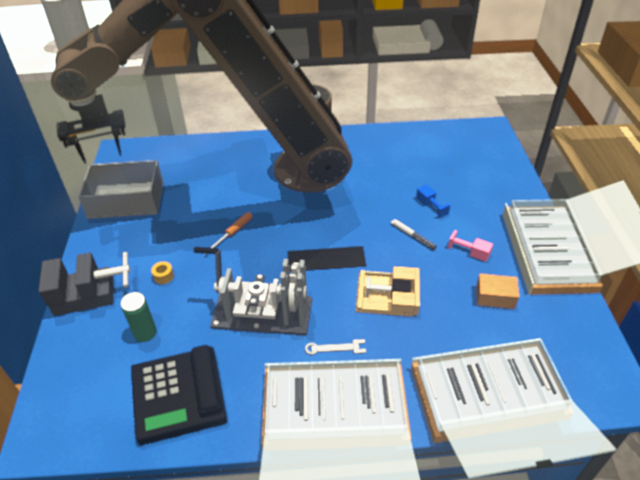

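View pics/side0.png

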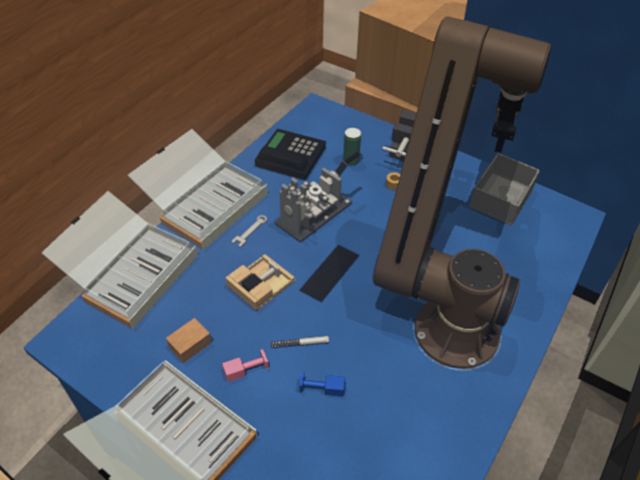

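View pics/wrist0.png

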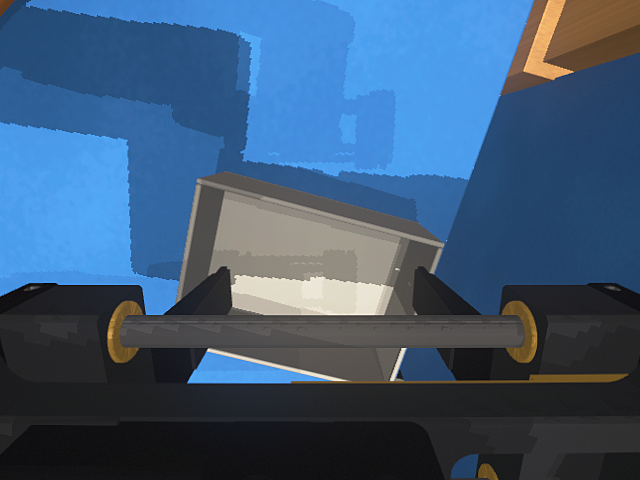

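Scene view: candidates are the black-headed pin in the wooden tray (scene 390,287), a blue look-alike (432,200) and a pink one (470,245). The black-headed pin in the tray fits the description. I'll check it in a close crop.

```bash
cat > h.py <<'E'
import numpy as np,cv2
def load(n): return dict(np.load(f"pics/{n}.npz"))
def cloud(z):
    d=z["d"];v,u=np.nonzero(d>0)
    n=cv2.undistortPoints(np.stack([u,v],1).astype(np.float32)[:,None],z["mtx"],z["distortion"])[:,0]
    zz=d[v,u][:,None]; X=np.hstack([n*zz,zz])
    W=(X-z["t"])@z["R"]
    out=np.full(d.shape+(3,),np.nan);out[v,u]=W;return out
def proj(z,P):
    r,_=cv2.Rodrigues(z["R"]);return cv2.projectPoints(np.asarray(P,float).reshape(-1,1,3),r,z["t"],z["mtx"],z["distortion"])[0][:,0]
def ray(z,u,v,h):
    n=cv2.undistortPoints(np.array([[[u,v]]],np.float32),z["mtx"],z["distortion"])[0,0]
    o=-z["R"].T@z["t"];d=z["R"].T@np.array([n[0],n[1],1]);return o+d*(h-o[2])/d[2]
E
python3 - <<'E'
from h import *
for n,(a,b,c,d) in(("scene0",(190,225,440,370)),("side0",(210,150,370,320))):
    z=load(n);p=z["p"][b:d,a:c];f=min(800/(c-a),600/(d-b));cv2.imwrite(f"pics/{n}crop.png",cv2.resize(p,None,fx=f,fy=f,interpolation=cv2.INTER_CUBIC));print(f)
    W=cloud(z)
    m=(W[...,2]<0)&(W[...,2]>-20);print(np.nanmedian(W[...,2][(abs(W[...,2])<15)]))
    # heightmap top view
z=load("scene0");W=cloud(z)
for (u,v) in[(292,258),(355,258),(390,287),(405,285),(378,288),(218,255),(255,310),(295,285)]:
    print(u,v,W[v,u].round(0))
E
```

```text
3.2
-1.2795835643231777
3.5294117647058822
2.3424996655376935
292 258 [412. -77.   2.]
355 258 [430. 102.   3.]
390 287 [569. 178.  31.]
405 285 [577. 216.  44.]
378 288 [571. 145.  33.]
218 255 [ 557. -253.  184.]
255 310 [ 649. -174.   76.]
295 285 [627. -71. 134.]
```

View pics/scene0crop.png

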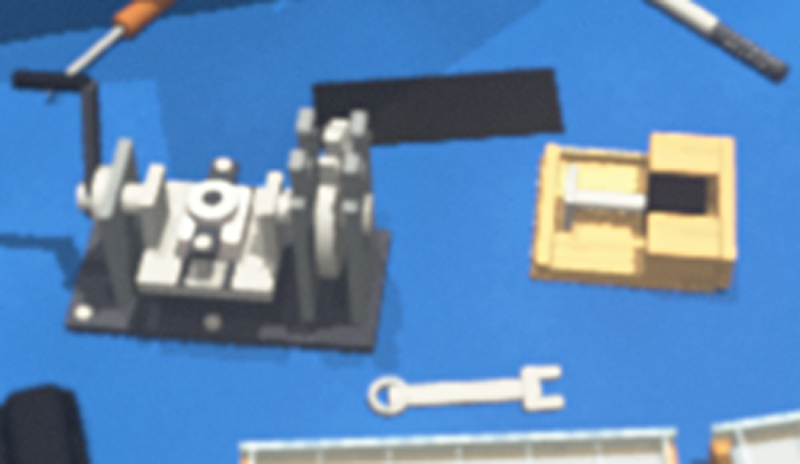

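View pics/side0crop.png

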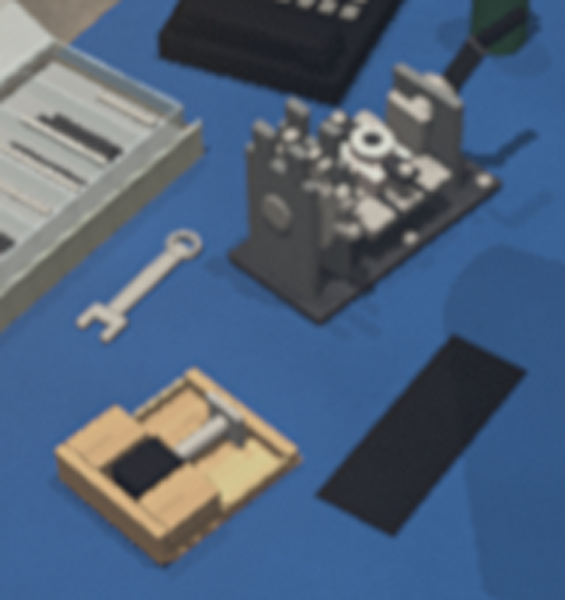

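The crop confirms the choice: black head between the blocks on the right (+y) and steel shank and flange on the left. Now coarse poses from both views.

Run:
```python
from h import *
z=load("scene0")
c=lambda x,y:(190+x/3.2,225+y/3.2)
for nm,pts,h in(("base",[(68,328),(375,350),(392,232)],12),("mat",[(314,84),(555,69),(563,131),(365,145)],3),("head top",[(650,175),(706,180),(703,212),(647,208)],46),("traybase",[(532,278),(733,290)],0),("blocktop",[(650,133),(735,138),(735,258),(648,252)],46),("flangetop",[(567,167),(576,167),(575,228)],46),("lever bar",[(15,80),(95,85)],180)):
    print(nm,[ray(z,*c(*p),h)[:2].round(0).tolist() for p in pts])
z=load("side0")
c=lambda x,y:(210+x/3.5294,150+y/3.5294)
for nm,pts,h in(("base",[(230,258),(320,322),(502,182)],12),("mat",[(318,495),(392,535),(525,372),(455,336)],3),("head top",[(105,466),(145,435),(185,462),(135,497)],46),("shank",[(232,420)],34),("lever",[(525,12)],180)):
    print(nm,[ray(z,*c(*p),h)[:2].round(0).tolist() for p in pts])
for n in("scene0","side0"):
    z=load(n);W=cloud(z);b=z["p"].astype(int)
    # dark pts lever
    m=(W[...,1]<-195)&(W[...,1]>-300)&(W[...,0]>480)&(W[...,0]<680)&(W[...,2]>100)
    for q in W[m][::6]: print(q.round(0).tolist(),end=' ')
    print()
```

```text
base [[645.0, -291.0], [688.0, -49.0], [570.0, -28.0]]
mat [[385.0, -87.0], [387.0, 131.0], [463.0, 129.0], [463.0, -45.0]]
head top [[557.0, 187.0], [567.0, 232.0], [601.0, 223.0], [592.0, 179.0]]
traybase [[619.0, 83.0], [647.0, 244.0]]
blocktop [[511.0, 195.0], [523.0, 265.0], [650.0, 240.0], [637.0, 172.0]]
flangetop [[542.0, 120.0], [543.0, 127.0], [607.0, 118.0]]
lever bar [[530.0, -313.0], [542.0, -250.0]]
base [[673.0, -53.0], [559.0, -33.0], [517.0, -280.0]]
mat [[454.0, 124.0], [380.0, 124.0], [380.0, -92.0], [454.0, -94.0]]
head top [[598.0, 225.0], [591.0, 180.0], [546.0, 184.0], [558.0, 236.0]]
shank [[546.0, 118.0]]
lever [[533.0, -330.0]]
[537.0, -299.0, 196.0] [535.0, -285.0, 192.0] [538.0, -292.0, 193.0] [540.0, -277.0, 193.0] [540.0, -263.0, 192.0] [538.0, -295.0, 190.0] [541.0, -280.0, 191.0] [544.0, -265.0, 193.0] [538.0, -298.0, 186.0] [546.0, -282.0, 193.0] [546.0, -267.0, 192.0] [545.0, -253.0, 189.0] [542.0, -293.0, 187.0] [548.0, -277.0, 191.0] [548.0, -263.0, 190.0] [541.0, -249.0, 182.0] [543.0, -283.0, 183.0] [546.0, -268.0, 184.0] [554.0, -252.0, 191.0] [
[... 3301 characters left out ...]
.0, 114.0] [567.0, -236.0, 130.0] [609.0, -219.0, 117.0] [600.0, -247.0, 101.0] [572.0, -239.0, 121.0] [552.0, -249.0, 123.0] [590.0, -218.0, 123.0] [578.0, -236.0, 116.0] [555.0, -235.0, 128.0] [603.0, -215.0, 114.0] [583.0, -219.0, 121.0] [573.0, -241.0, 110.0] [546.0, -234.0, 129.0] [595.0, -216.0, 113.0] [576.0, -221.0, 119.0] [563.0, -238.0, 113.0] [539.0, -235.0, 127.0] [585.0, -212.0, 117.0] [574.0, -231.0, 108.0] [553.0, -232.0, 118.0] [590.0, -213.0, 109.0] [566.0, -211.0, 123.0] [545.0, -233.0, 117.0] [586.0, -213.0, 107.0] [562.0, -212.0, 120.0] [588.0, -211.0, 102.0] [564.0, -208.0, 118.0] [542.0, -241.0, 104.0] [567.0, -220.0, 103.0] [573.0, -212.0, 101.0] [566.0, -206.0, 101.0]
```

```bash
cat >> h.py <<'E'
from scipy.spatial.transform import Rotation as Ro
def tool(s=None):
    from cell import sensors
    s=s or sensors.state(); return s["eef_pos"],Ro.from_euler("xyz",s["tcp_rot"])
def target(yaw):  # jaws (tool y) along direction yaw, tool x down
    y=np.array([np.cos(yaw),np.sin(yaw),0]);x=np.array([0,0,-1.]);return Ro.from_matrix(np.stack([x,y,np.cross(x,y)],1))
def plan(P,yaw,n,open_=95):
    p,r=tool();q=target(yaw);rv=(r.inv()*q).as_rotvec();P=np.array(P,float)
    print("at",p.round(1),"rem tool",r.inv().apply(P-p).round(1),"rv",rv.round(3))
    for i in range(n):
        ri=r*Ro.from_rotvec(rv*i/n)
        print(*ri.inv().apply((P-p)/n).round(1),*(rv/n).round(3),open_,end=";\n")
E
python3 - <<'E'
from h import *
p,r=tool();print(r.as_matrix().round(3))
plan((545,-270,330),np.deg2rad(-10),14)
plan((545,-270,330),np.deg2rad(170),14)
E
```

```text
[[-0.     0.259 -0.966]
 [ 0.001 -0.966 -0.259]
 [-1.    -0.001 -0.   ]]
at [ 161.8 -603.5  180.1] rem tool [-149.7 -223.1 -456.5] rv [-1.134e+00 -1.000e-03  1.000e-03]
-10.7 -15.9 -32.6 -0.081 -0.0 0.0 95;
-10.7 -13.2 -33.8 -0.081 -0.0 0.0 95;
-10.7 -10.5 -34.8 -0.081 -0.0 0.0 95;
-10.7 -7.6 -35.5 -0.081 -0.0 0.0 95;
-10.7 -4.7 -36.0 -0.081 -0.0 0.0 95;
-10.7 -1.8 -36.2 -0.081 -0.0 0.0 95;
-10.7 1.2 -36.3 -0.081 -0.0 0.0 95;
-10.7 4.1 -36.1 -0.081 -0.0 0.0 95;
-10.7 7.0 -35.6 -0.081 -0.0 0.0 95;
-10.7 9.8 -34.9 -0.081 -0.0 0.0 95;
-10.7 12.6 -34.0 -0.081 -0.0 0.0 95;
-10.7 15.4 -32.9 -0.081 -0.0 0.0 95;
-10.7 18.0 -31.5 -0.081 -0.0 0.0 95;
-10.7 20.5 -30.0 -0.081 -0.0 0.0 95;
at [ 161.8 -603.5  180.1] rem tool [-149.7 -223.1 -456.5] rv [2.007e+00 1.000e-03 1.000e-03]
-10.7 -15.9 -32.6 0.143 0.0 0.0 95;
-10.7 -20.4 -30.0 0.143 0.0 0.0 95;
-10.7 -24.5 -26.8 0.143 0.0 0.0 95;
-10.7 -28.1 -23.0 0.143 0.0 0.0 95;
-10.7 -31.1 -18.7 0.143 0.0 0.0 95;
-10.7 -33.4 -14.1 0.143 0.0 0.0 95;
-10.7 -35.1 -9.2 0.143 0.0 0.0 95;
-10.7 -36.1 -4.1 0.143 0.0 0.0 95;
-10.7 -36.3 1.1 0.143 0.0 0.0 95;
-10.7 -35.7 6.3 0.143 0.0 0.0 95;
-10.7 -34.5 11.3 0.143 0.0 0.0 95;
-10.7 -32.5 16.1 0.143 0.0 0.0 95;
-10.7 -29.9 20.6 0.143 0.0 0.0 95;
-10.7 -26.6 24.7 0.143 0.0 0.0 95;
```

Emit:
servo_tool(steps="-20 -16 -33 -.081 0 0 95;-20 -13 -34 -.081 0 0 95;-16 -10 -35 -.081 0 0 95;-12 -8 -36 -.081 0 0 95;-10 -5 -36 -.081 0 0 95;-10 -2 -36 -.081 0 0 95;-10 1 -36 -.081 0 0 95;-10 4 -36 -.081 0 0 95")

```text
t: 0.95
eef_pos: [383.6, -405.3, 288.9]
tcp_rot: [-2.208, 1.563, 1.861]
ft_force: [-0.8, -1.5, -0.0]
opening: 1.0
```

```bash
python3 -c "
from h import *
plan((545,-270,330),np.deg2rad(-10),7)"
```

```text
at [ 383.6 -405.3  288.9] rem tool [ -40.5   47.6 -205.3] rv [-0.469 -0.006  0.005]
-5.8 6.8 -29.3 -0.067 -0.001 0.001 95;
-5.8 8.8 -28.8 -0.067 -0.001 0.001 95;
-5.8 10.7 -28.1 -0.067 -0.001 0.001 95;
-5.8 12.5 -27.4 -0.067 -0.001 0.001 95;
-5.9 14.3 -26.5 -0.067 -0.001 0.001 95;
-5.9 16.1 -25.4 -0.067 -0.001 0.001 95;
-5.9 17.8 -24.3 -0.067 -0.001 0.001 95;
```

Emit:
servo_tool(steps="-6 7 -29 -.067 0 0 95;-6 9 -29 -.067 0 0 95;-6 11 -28 -.067 0 0 95;-6 13 -27 -.067 0 0 95;-6 14 -27 -.067 0 0 95;-6 16 -25 -.067 0 0 95;-6 18 -24 -.067 0 0 95;0 0 0 0 0 0 95")

```text
t: 1.75
eef_pos: [552.6, -259.7, 333.3]
tcp_rot: [-2.699, 1.563, 1.866]
ft_force: [-0.5, -0.0, -0.4]
opening: 0.998
```

```bash
cat > snap.py <<'E'
import sys
from cell import sensors, read_camera, get_calibration
import cv2,numpy as np
n,o=sys.argv[1:3]
c=get_calibration(n);s=sensors.state();p,d=read_camera(n)
cv2.imwrite(f"pics/{o}.png",p);np.savez(f"pics/{o}.npz",p=p,d=d,**c);print(s["t"],s["eef_pos"].round(1),s["tcp_rot"].round(3),s["ft_force"].round(1),s["joints"].round(2))
E
python3 snap.py wrist w1
```

```text
1.75 [ 552.6 -259.7  333.3] [-2.699  1.563  1.866] [-0.5 -0.  -0.4] [-0.55  0.36  1.36  0.01  1.42 -0.4 ]
```

View pics/w1.png

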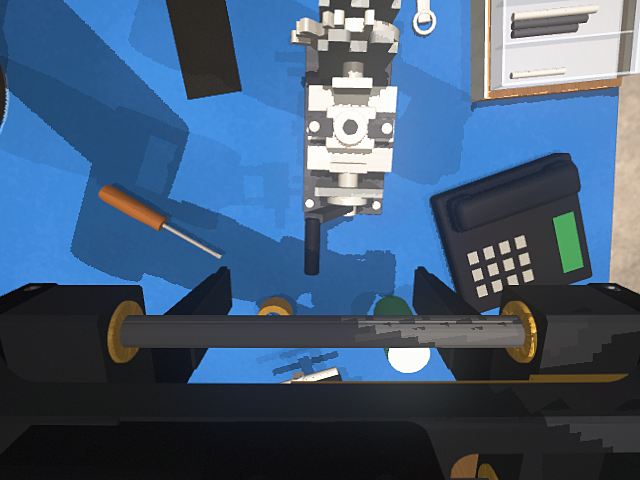

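The wrist view shows the lever's bar at (312,220–272) and the jig above it up to the fork at (345,30). The jig is nearly aligned with the image.

Run:
```python
from h import *
z=load("w1");W=cloud(z)
cv2.imwrite("pics/w1c.png",cv2.resize(z["p"][0:285,270:420],None,fx=2.1*1.9/1.9,fy=2.1,interpolation=cv2.INTER_CUBIC))
# bar
for v in range(222,275,8):
    row=W[v,300:325]; m=row[:,2]>150
    q=row[m]; 
    if len(q): print(v,np.nonzero(m)[0][[0,-1]]+300,q[[0,len(q)//2,-1]].round(0).tolist())
a=ray(z,303.5,213,12),ray(z,382.5,213,12)
print("base -y corners",a,"bolts",ray(z,309,206,14),ray(z,377,205,14))
```

```text
222 [305 323] [[534.0, -258.0, 189.0], [543.0, -258.0, 195.0], [552.0, -261.0, 186.0]]
230 [305 319] [[532.0, -266.0, 189.0], [540.0, -266.0, 195.0], [546.0, -268.0, 188.0]]
238 [304 318] [[530.0, -275.0, 187.0], [537.0, -274.0, 193.0], [544.0, -276.0, 190.0]]
246 [304 319] [[528.0, -283.0, 187.0], [537.0, -283.0, 194.0], [544.0, -286.0, 185.0]]
254 [304 318] [[527.0, -292.0, 188.0], [535.0, -291.0, 194.0], [542.0, -293.0, 191.0]]
262 [304 318] [[526.0, -300.0, 188.0], [534.0, -299.0, 195.0], [540.0, -302.0, 188.0]]
270 [304 318] [[525.0, -308.0, 190.0], [532.0, -308.0, 195.0], [539.0, -311.0, 187.0]]
base -y corners (array([ 519.08744109, -277.82484302,   12.        ]), array([ 638.03926255, -295.35947631,   12.        ])) bolts [ 529.16722025 -268.144262     14.        ] [ 630.82912456 -281.59853692   14.        ]
```

View pics/w1c.png

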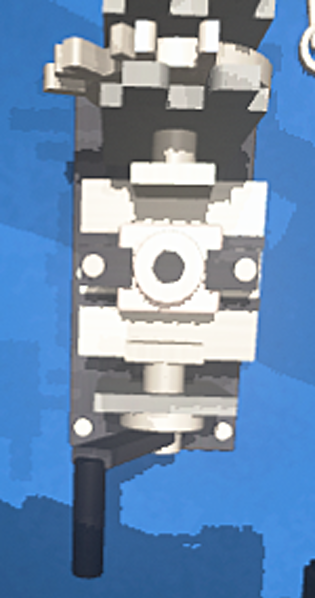

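```bash
python3 -c "
from h import *
plan((535,-291,167),-.165,7)"
```

```text
at [ 551.4 -260.6  332.9] rem tool [165.7 -11.   33.7] rv [ 0.015 -0.007  0.004]
23.7 -1.6 4.8 0.002 -0.001 0.001 95;
23.7 -1.6 4.8 0.002 -0.001 0.001 95;
23.7 -1.6 4.8 0.002 -0.001 0.001 95;
23.7 -1.6 4.8 0.002 -0.001 0.001 95;
23.7 -1.6 4.7 0.002 -0.001 0.001 95;
23.7 -1.6 4.7 0.002 -0.001 0.001 95;
23.7 -1.6 4.7 0.002 -0.001 0.001 95;
```

Emit:
servo_tool(steps="15 -4 12 .002 -.001 .001 95;25 -4 12 .002 -.001 .001 95;30 -3 10 .002 -.001 .001 95;25 0 0 .002 -.001 .001 95;25 0 0 .002 -.001 .001 95;25 0 0 .002 -.001 .001 95;20 0 0 .002 -.001 .001 95;0 0 0 0 0 0 95")

```text
t: 2.6
eef_pos: [527.3, -298.0, 160.2]
tcp_rot: [-0.46, 1.57, -2.209]
ft_force: [0.9, -0.1, 0.5]
opening: 1.004
```

```bash
python3 snap.py wrist w2; python3 -c "
from h import *
plan((535,-291,167),-.165,2)
z=load('w2');W=cloud(z)
for v in range(150,300,10):
    row=W[v,200:440]; m=(row[:,2]>172)&(row[:,2]<205)
    q=row[m]
    if len(q): print(v,np.nonzero(m)[0][[0,-1]]+200,q[[0,len(q)//2,-1]].round(0).tolist())
"
```

```text
2.6 [ 527.3 -298.   160.2] [-0.46   1.57  -2.209] [ 0.9 -0.1  0.5] [-0.62  0.48  1.63 -0.    1.03 -0.44]
at [ 527.9 -298.4  161.7] rem tool [-5.3  5.7 -8.5] rv [-0.014  0.001 -0.001]
-2.6 2.8 -4.2 -0.007 0.001 -0.001 95;
-2.6 2.9 -4.2 -0.007 0.001 -0.001 95;
190 [321 369] [[534.0, -249.0, 181.0], [546.0, -251.0, 185.0], [560.0, -254.0, 173.0]]
200 [319 369] [[532.0, -254.0, 182.0], [545.0, -255.0, 188.0], [559.0, -260.0, 173.0]]
210 [322 355] [[533.0, -258.0, 188.0], [542.0, -259.0, 194.0], [550.0, -261.0, 189.0]]
220 [322 351] [[532.0, -263.0, 188.0], [540.0, -264.0, 194.0], [547.0, -265.0, 191.0]]
230 [322 351] [[531.0, -269.0, 188.0], [539.0, -268.0, 194.0], [546.0, -271.0, 189.0]]
240 [322 351] [[530.0, -274.0, 189.0], [538.0, -274.0, 194.0], [545.0, -277.0, 187.0]]
250 [322 351] [[529.0, -279.0, 187.0], [537.0, -279.0, 194.0], [544.0, -282.0, 186.0]]
260 [322 350] [[528.0, -285.0, 187.0], [536.0, -284.0, 193.0], [543.0, -287.0, 190.0]]
270 [218 426] [[478.0, -276.0, 201.0], [535.0, -290.0, 193.0], [579.0, -295.0, 200.0]]
280 [225 418] [[481.0, -281.0, 205.0], [534.0, -295.0, 193.0], [574.0, -298.0, 203.0]]
290 [226 418] [[480.0, -286.0, 205.0], [533.0, -300.0, 195.0], [573.0, -303.0, 204.0]]
```

View pics/w2.png

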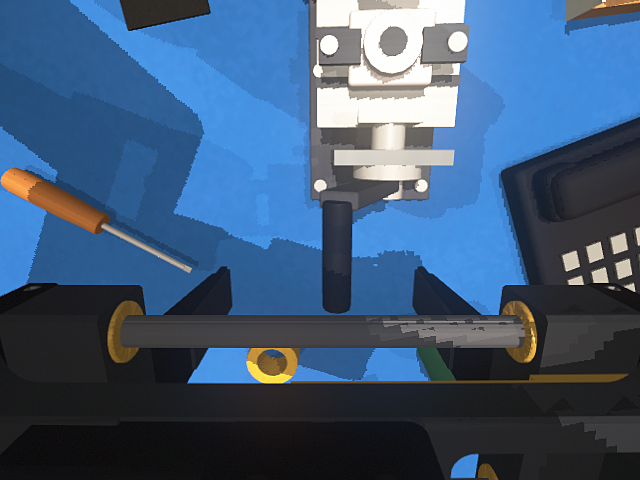

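Emit:
servo_tool(steps="-3 3 -4 -.014 0 0 95;-2 3 -4 0 0 0 95;0 0 0 0 0 0 50;0 0 0 0 0 0 20;0 0 0 0 0 0 10;0 0 0 0 0 0 10;0 0 0 0 0 0 10;0 0 0 0 0 0 10")

```text
t: 3.45
eef_pos: [536.7, -292.3, 172.1]
tcp_rot: [1.031, 1.562, -0.705]
ft_force: [0.5, 0.6, 0.1]
opening: 0.55
```

```bash
python3 -c "
from h import *
from cell import sensors
s=sensors.state();print(s)
plan((535,-291,167),-.165,2)
"
```

```text
{'t': 3.45, 'joints': array([-6.06330855e-01,  4.75766043e-01,  1.61091367e+00, -9.74207447e-04,
        1.04636330e+00, -4.41371050e-01]), 'qvel': array([-3.99888992e-04, -2.00111816e-04,  2.88211678e-04,  9.72197155e-05,
        3.87847595e-04, -1.10773117e-03]), 'tau': array([ 3.60319368e-02, -5.96926224e+01, -2.52299792e+01,  5.02843817e-02,
        4.34391433e-02,  6.40842936e-04]), 'eef_pos': array([ 536.72451017, -292.3217956 ,  172.13795483]), 'tcp_rot': array([ 1.03062664,  1.56220499, -0.70464529]), 'ft_force': array([0.4504308 , 0.60403478, 0.07669312]), 'moment': array([ 0.01346018, -0.05772551, -0.00424911]), 'opening': 0.5502459317550301}
at [ 536.7 -292.3  172.1] rem tool [ 5.1 -2.  -1. ] rv [ 0.001  0.004 -0.007]
2.6 -1.0 -0.5 0.0 0.002 -0.004 95;
2.6 -1.0 -0.5 0.0 0.002 -0.004 95;
```

Emit:
servo_tool(steps="3 -1 0 0 0 0 10;1 0 0 0 0 0 10;0 0 0 0 0 0 10;0 0 0 0 0 0 10;0 0 0 0 0 0 10;0 0 0 0 0 0 10;0 0 0 0 0 0 10;0 0 0 0 0 0 10")

```text
t: 4.25
eef_pos: [535.5, -292.2, 167.4]
tcp_rot: [1.023, 1.563, -0.713]
ft_force: [-0.0, -0.2, -0.0]
opening: 0.107
```

```bash
python3 -c "
from h import *
plan((535,-291,167),-.165,2)
"
```

```text
at [ 535.5 -292.2  167.4] rem tool [ 0.4 -0.7 -1.1] rv [ 0.     0.004 -0.007]
0.2 -0.4 -0.6 0.0 0.002 -0.003 95;
0.2 -0.4 -0.6 0.0 0.002 -0.003 95;
```

```bash
python3 snap.py wrist w3
```

```text
4.25 [ 535.5 -292.2  167.4] [ 1.023  1.563 -0.713] [-0.  -0.2 -0. ] [-0.61  0.48  1.62 -0.    1.04 -0.44]
```

View pics/w3.png

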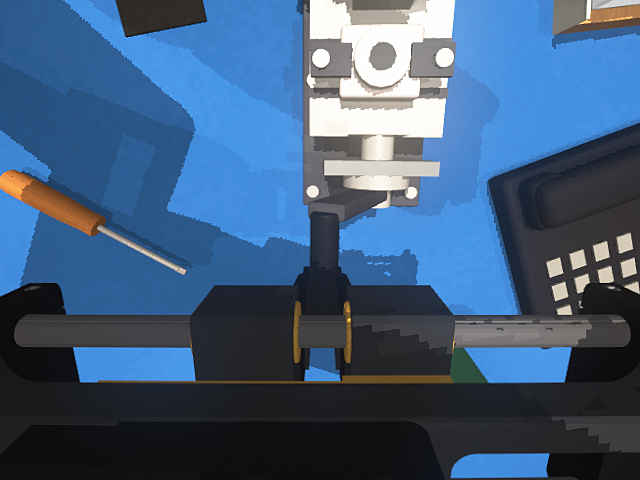

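Emit:
servo_tool(steps="0 0 0 0 0 0 0;-3.5 7.5 0 0 0 0 0;-2.7 7.8 0 0 0 0 0;-2.1 8 0 0 0 0 0;-1.4 8.2 0 0 0 0 0;-.6 8.3 0 0 0 0 0;0 8.3 0 0 0 0 0;0 0 0 0 0 0 0")

```text
t: 5.1
eef_pos: [588.1, -300.8, 179.2]
tcp_rot: [1.05, 1.562, -0.685]
ft_force: [-1.3, -0.1, -0.4]
opening: 0.007
```

```bash
python3 snap.py wrist w4
python3 - <<'E'
from h import *
p,r=tool();print(r.as_matrix().round(3))
Rf=Ro.from_euler("z",-.165)
print("grasp in fixture",Rf.inv().apply(p+[0,0,19]-np.array([600,-163,0])).round(1))
E
```

```text
5.1 [ 588.1 -300.8  179.2] [ 1.05   1.562 -0.685] [-1.3 -0.1 -0.4] [-0.57  0.54  1.47 -0.    1.12 -0.41]
[[ 0.006  0.986 -0.164]
 [-0.005 -0.164 -0.986]
 [-1.     0.007  0.004]]
grasp in fixture [  10.3 -137.9  198.1]
```

View pics/w4.png

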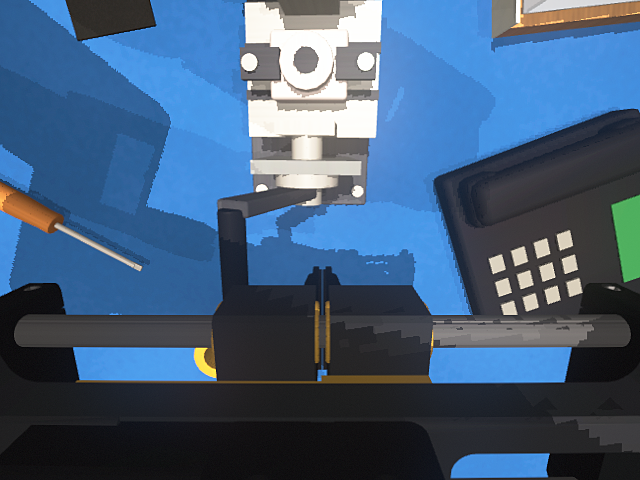

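Run:
```python
from h import *
for n,p in(("w2",(527.3,-298,160.2)),("w3",(535.5,-292.2,167.4)),("w4",(588.1,-300.8,179.2))):
    z=load(n);print(n,proj(z,[p,np.add(p,(0,0,19)),np.add(p,(0,0,40))]).round(0).tolist())
    c=-z["R"].T@z["t"]-p; print(c.round(0), z["R"].round(3).tolist())
z=load("w4");W=cloud(z)
for v in range(262,285,4): print(v,[W[v,u].round(0).tolist() for u in(312,316,320,326,332)])
```

```text
w2 [[324.0, 267.0], [324.0, 278.0], [325.0, 293.0]]
[ 11.  70. 204.] [[0.984, -0.177, -0.0], [-0.171, -0.952, 0.252], [-0.045, -0.248, -0.968]]
w3 [[324.0, 267.0], [324.0, 278.0], [325.0, 293.0]]
[  9.  71. 204.] [[0.987, -0.163, 0.007], [-0.16, -0.954, 0.256], [-0.035, -0.253, -0.967]]
w4 [[324.0, 267.0], [325.0, 278.0], [325.0, 293.0]]
[  9.  71. 204.] [[0.987, -0.163, 0.008], [-0.16, -0.953, 0.256], [-0.034, -0.254, -0.967]]
262 [[567.0, -356.0, -0.0], [572.0, -356.0, -0.0], [577.0, -357.0, -0.0], [583.0, -358.0, 0.0], [590.0, -359.0, -0.0]]
266 [[567.0, -360.0, -0.0], [585.0, -288.0, 212.0], [576.0, -362.0, -1.0], [591.0, -289.0, 213.0], [589.0, -364.0, 1.0]]
270 [[584.0, -288.0, 219.0], [586.0, -288.0, 219.0], [587.0, -290.0, 215.0], [590.0, -289.0, 219.0], [589.0, -369.0, -1.0]]
274 [[584.0, -288.0, 225.0], [586.0, -288.0, 225.0], [587.0, -290.0, 221.0], [590.0, -288.0, 226.0], [593.0, -289.0, 225.0]]
278 [[584.0, -288.0, 229.0], [586.0, -288.0, 230.0], [587.0, -290.0, 226.0], [590.0, -289.0, 230.0], [593.0, -289.0, 231.0]]
282 [[584.0, -288.0, 235.0], [586.0, -288.0, 235.0], [587.0, -290.0, 232.0], [590.0, -289.0, 234.0], [593.0, -289.0, 235.0]]
```

The fingers shut above the bar: the opening fell to 0 without force, and the depth suggests the tips sit about 30 mm higher than the reported TCP. I'll check with the outside cameras.

```bash
python3 snap.py scene s1;python3 snap.py side d1
python3 - <<'E'
from h import *
P=[588.1,-300.8,179.2]
for n in("s1","d1"):
    z=load(n);u,v=proj(z,[P])[0];u2,v2=proj(z,[np.add(P,(0,0,32))])[0];print(n,u,v,u2,v2)
    p=z["p"].copy();x,y=int(u)-60,int(v)-60;p=cv2.resize(p[y:y+90,x:x+120],None,fx=6,fy=6,interpolation=cv2.INTER_CUBIC)
    for a,b,c in((u,v,(0,0,255)),(u2,v2,(0,255,0))): cv2.circle(p,(int((a-x+.5)*6),int((b-y+.5)*6)),4,c,1)
    cv2.imwrite(f"pics/{n}c.png",p)
E
```

```text
5.15 [ 587.5 -300.7  179.1] [ 1.037  1.562 -0.698] [-0.7 -0.2 -1.1] [-0.57  0.54  1.47 -0.    1.12 -0.41]
5.2 [ 587.1 -300.7  179.1] [ 1.035  1.563 -0.701] [ 0.3 -1.1 -0.6] [-0.57  0.54  1.48 -0.    1.12 -0.41]
s1 197.84133520184452 267.08614310013854 195.52751738254562 257.9816220469008
d1 339.5675399478743 152.1949229595599 339.97521622090255 144.4811296477272
```

View pics/s1c.png

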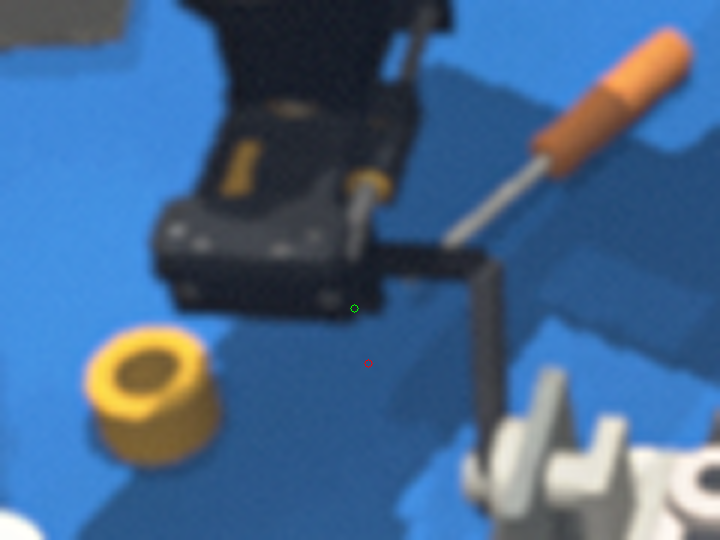

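View pics/d1c.png

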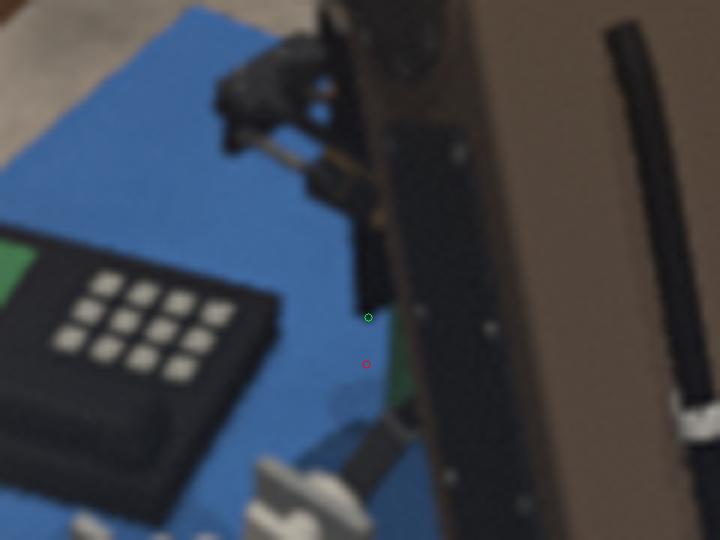

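Confirmed: in both views the fingertip ends at the green mark, about 31 mm above the reported TCP. I'll use tip = reported z + 31 and grasp = reported z + 50, and redo the grip.

Run:
```python
from h import *
plan((535,-291,180),-.165,4)
z=load("w4");W=cloud(z)
for v in range(215,280,12):
    row=W[v,200:300]; m=(row[:,2]>172)&(row[:,2]<205)
    q=row[m]
    if len(q): print(v,np.nonzero(m)[0][[0,-1]]+200,q[[0,len(q)//2,-1]].round(0).tolist())
```

```text
at [ 586.9 -300.7  179.2] rem tool [ -1.1 -52.7  -1. ] rv [ 0.     0.004 -0.007]
-0.3 -13.2 -0.3 0.0 0.001 -0.002 95;
-0.3 -13.2 -0.3 0.0 0.001 -0.002 95;
-0.2 -13.2 -0.3 0.0 0.001 -0.002 95;
-0.2 -13.2 -0.3 0.0 0.001 -0.002 95;
215 [218 254] [[535.0, -257.0, 191.0], [545.0, -258.0, 192.0], [554.0, -261.0, 184.0]]
227 [218 244] [[533.0, -264.0, 188.0], [542.0, -264.0, 194.0], [547.0, -267.0, 187.0]]
239 [219 245] [[532.0, -271.0, 189.0], [540.0, -271.0, 193.0], [546.0, -274.0, 185.0]]
251 [220 246] [[531.0, -278.0, 190.0], [539.0, -278.0, 193.0], [544.0, -282.0, 185.0]]
263 [221 246] [[530.0, -285.0, 189.0], [538.0, -285.0, 193.0], [543.0, -288.0, 186.0]]
275 [222 247] [[529.0, -292.0, 190.0], [537.0, -292.0, 193.0], [542.0, -296.0, 185.0]]
```

Emit:
servo_tool(steps="0 -12 0 0 0 0 50;0 -13 0 0 0 0 50;0 -12 0 0 0 0 50;0 -7 0 0 0 0 50;0 0 0 0 0 0 50;5 0 0 0 .004 -.007 50;10 0 0 0 0 0 50;10 0 0 0 0 0 50")

```text
t: 6.05
eef_pos: [541.8, -293.5, 153.4]
tcp_rot: [1.049, 1.569, -0.687]
ft_force: [-0.3, 0.2, -1.0]
opening: 0.521
```

```bash
python3 -c "
from h import *
plan((537,-291,136),-.165,3)"
```

```text
at [ 541.8 -293.5  153.4] rem tool [17.4 -5.2 -1.7] rv [-0.     0.001 -0.001]
5.8 -1.7 -0.6 -0.0 0.0 -0.0 95;
5.8 -1.7 -0.6 -0.0 0.0 -0.0 95;
5.8 -1.7 -0.6 -0.0 0.0 -0.0 95;
```

Emit:
servo_tool(steps="6 -3 -1 0 0 0 50;6 -2 0 0 0 0 40;3 0 0 0 0 0 10;0 0 0 0 0 0 10;0 0 0 0 0 0 10;0 0 0 0 0 0 10;0 0 0 0 0 0 10;0 0 0 0 0 0 10")

```text
t: 6.85
eef_pos: [536.5, -291.0, 134.1]
tcp_rot: [-2.028, 1.569, 2.519]
ft_force: [0.4, -0.1, -3.0]
opening: 0.158
```

```bash
python3 -c "
from h import *
plan((537,-291,136),-.165,3)"
```

```text
at [ 536.5 -291.   134.1] rem tool [-1.9  0.5 -0.1] rv [-0.    -0.001  0.002]
-0.6 0.2 -0.0 -0.0 -0.0 0.001 95;
-0.6 0.2 -0.0 -0.0 -0.0 0.001 95;
-0.6 0.2 -0.0 -0.0 -0.0 0.001 95;
```

Gripped, with the opening at about 16 mm. Swing now.

Emit:
servo_tool(steps="0 0 0 0 0 0 5;-3.5 7.5 0 0 0 0 5;-2.7 7.8 0 0 0 0 5;-2.1 8 0 0 0 0 5;-1.4 8.2 0 0 0 0 5;-.6 8.3 0 0 0 0 5;0 8.3 0 0 0 0 5;0 0 0 0 0 0 5")

```text
t: 7.65
eef_pos: [574.3, -297.7, 146.1]
tcp_rot: [-1.679, 1.542, 2.868]
ft_force: [3.5, -0.4, -7.5]
opening: 0.16
```

```bash
cat > lev.py <<'E'
from h import *
from cell import sensors
p,r=tool();s=sensors.state()
Rf=Ro.from_euler("z",-.165);f=Rf.inv().apply(p+[0,0,50]-np.array([600,-163,100]));a=np.arctan2(f[0],f[2])
print(s["t"],"grasp in fixture",f.round(1),"r",np.hypot(f[0],f[2]).round(1),"ang",np.rad2deg(a).round(1),"tilt~",(a+np.deg2rad(20)).round(3),s["ft_force"].round(1),s["opening"])
E
python3 lev.py
```

```text
7.65 grasp in fixture [  -3.2 -137.1   96.1] r 96.2 ang -1.9 tilt~ 0.316 [ 3.5 -0.4 -7.5] 0.15975103848425973
```

Emit:
servo_tool(steps="0 8 0 0 0 0 5;.5 8 0 0 0 0 5;1.5 8 0 0 0 0 5;2 4 0 0 0 0 5;0 0 0 0 0 0 5;0 0 0 0 0 0 5;0 0 0 0 0 0 5;0 0 0 0 0 0 5")

```text
t: 8.45
eef_pos: [597.8, -302.2, 144.1]
tcp_rot: [-1.638, 1.532, 2.909]
ft_force: [-0.2, 0.1, -1.3]
opening: 0.16
```

```bash
python3 lev.py; python3 snap.py wrist w5; python3 snap.py scene s5; python3 -c "
from h import *
z=load('w5');cv2.imwrite('pics/w5c.png',cv2.resize(z['p'][0:250,150:420],None,fx=2.4,fy=2.4,interpolation=cv2.INTER_CUBIC))
z=load('s5');cv2.imwrite('pics/s5c.png',cv2.resize(z['p'][235:345,190:330],None,fx=5.4,fy=5.4,interpolation=cv2.INTER_CUBIC))"
```

```text
8.45 grasp in fixture [  20.7 -137.6   94.1] r 96.3 ang 12.4 tilt~ 0.565 [-0.2  0.1 -1.3] 0.1604784024569574
8.45 [ 597.8 -302.2  144.1] [-1.638  1.532  2.909] [-0.2  0.1 -1.3] [-0.56  0.61  1.45 -0.01  1.12 -0.39]
8.5 [ 597.8 -302.1  144.1] [-1.638  1.532  2.91 ] [-0.6 -0.3 -1.7] [-0.56  0.61  1.45 -0.01  1.12 -0.39]
```

View pics/w5c.png

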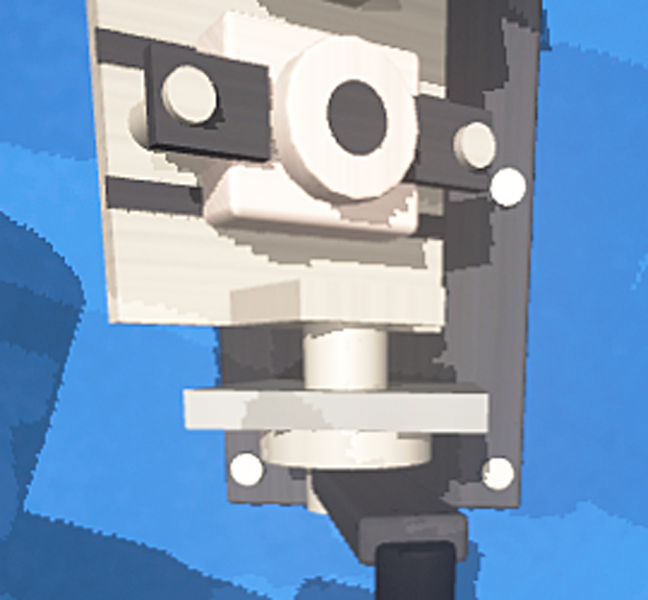

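View pics/s5c.png

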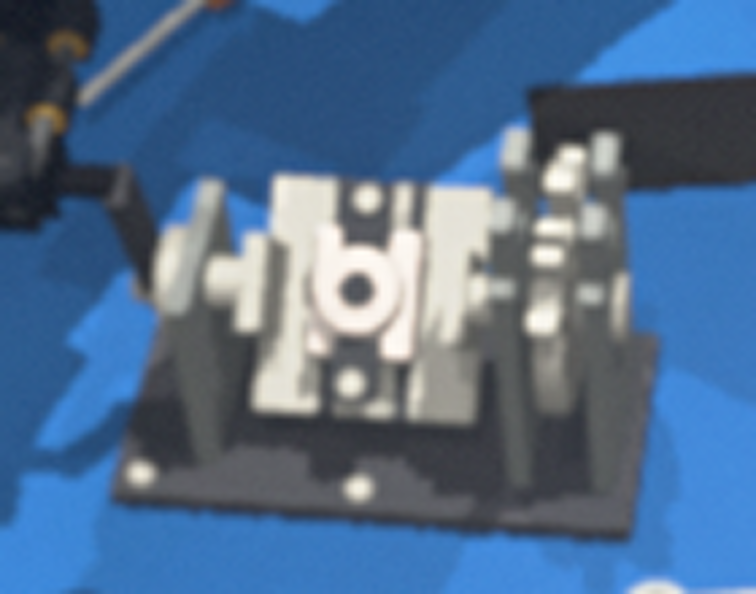

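```bash
cat > tilt.py <<'E'
from h import *
def pl(q):
    for _ in range(4):
        c=q.mean(0);n=np.linalg.svd(q-c,full_matrices=False)[2][2];e=abs((q-c)@n);q=q[e<max(1.,2*e.std())]
    return n*np.sign(n[2]),c,e.std(),len(q)
def fit(name,boxes,off,f):
    z=load(name);W=cloud(z);ex=np.array([np.cos(-.165),np.sin(-.165),0])
    for x0,y0,x1,y1 in boxes:
        q=W[int(off[1]+y0/f):int(off[1]+y1/f),int(off[0]+x0/f):int(off[0]+x1/f)].reshape(-1,3);q=q[np.isfinite(q[:,2])]
        n,c,e,k=pl(q);print(c.round(0),n.round(3),e.round(2),k,"tilt",np.arctan2(n@ex,n[2]).round(3))
if __name__=="__main__":
    fit("w5",[(115,215,190,310),(190,230,225,310),(320,0,430,30),(110,70,140,170),(190,390,480,425),(0,100,80,180)],(150,0),2.4)
E
python3 tilt.py
```

```text
[ 537. -193.   98.] [ 0.55  -0.103  0.829] 0.27 1045 tilt 0.593
[ 550. -197.   89.] [ 0.571 -0.106  0.814] 0.26 385 tilt 0.62
[ 610. -129.   57.] [ 0.57  -0.081  0.817] 0.27 442 tilt 0.614
[ 539. -157.  101.] [ 0.542 -0.08   0.836] 0.28 403 tilt 0.58
[ 585. -241.  125.] [0.131 0.755 0.643] 0.28 515 tilt 0.009
[ 473. -127.   -0.] [-0.001  0.002  1.   ] 0.27 866 tilt -0.001
```

Emit:
servo_tool(steps=".5 2 0 0 0 0 5;0 0 0 0 0 0 5;0 0 0 0 0 0 30;0 0 0 0 0 0 40;0 0 0 0 0 0 40;-25 0 0 0 0 0 60;-40 0 0 0 0 0 95;-40 0 0 0 0 0 95")

```text
t: 9.35
eef_pos: [602.0, -302.4, 246.2]
tcp_rot: [-1.706, 1.522, 2.841]
ft_force: [0.8, 0.1, -0.6]
opening: 0.605
```

```bash
python3 lev.py; python3 -c "
from h import *
plan((600,-140,290),-.165,5)"
```

```text
9.35 grasp in fixture [  24.9 -137.2  196.2] r 197.8 ang 7.2 tilt~ 0.475 [ 0.8  0.1 -0.6] 0.6050990057338458
at [ 602.  -302.4  246.2] rem tool [ -41.3  -30.7 -160.2] rv [ 0.    -0.007  0.048]
-8.3 -6.1 -32.0 0.0 -0.001 0.01 95;
-8.4 -6.1 -32.0 0.0 -0.001 0.01 95;
-8.5 -6.0 -32.0 0.0 -0.001 0.01 95;
-8.6 -5.9 -32.0 0.0 -0.001 0.01 95;
-8.7 -5.8 -32.0 0.0 -0.001 0.01 95;
```

Emit:
servo_tool(steps="-12 -6 -20 0 -.001 .01 95;-12 -6 -36 0 -.001 .01 95;-12 -6 -36 0 -.001 .01 95;-5 -6 -36 0 -.001 .01 95;0 -6 -28 0 -.001 .01 95;0 0 0 0 0 0 95;0 0 0 0 0 0 95;0 0 0 0 0 0 95")

```text
t: 10.15
eef_pos: [601.5, -140.6, 297.5]
tcp_rot: [1.465, 1.553, -0.271]
ft_force: [0.6, -0.2, 0.3]
opening: 1.0
```

```bash
python3 snap.py wrist w6
```

```text
10.15 [ 601.5 -140.6  297.5] [ 1.465  1.553 -0.271] [ 0.6 -0.2  0.3] [-0.34  0.38  1.42  0.    1.32 -0.17]
```

View pics/w6.png

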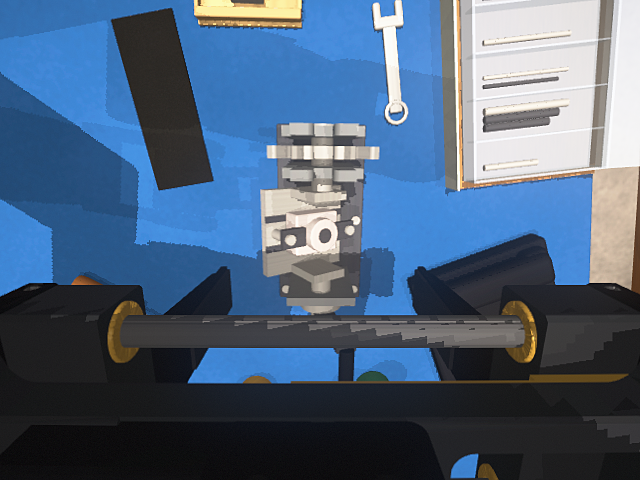

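Run:
```python
from h import *
z=load("w6");W=cloud(z)
cv2.imwrite("pics/w6c.png",cv2.resize(z["p"][112:192,255:385],None,fx=6,fy=6,interpolation=cv2.INTER_CUBIC))
h=W[112:192,255:385,2];cv2.imwrite("pics/w6h.png",cv2.resize(np.clip((h-90)*2.4,0,255).astype(np.uint8),None,fx=6,fy=6,interpolation=cv2.INTER_NEAREST))
from tilt import pl
q=W[195:275,264:283].reshape(-1,3);n,c,e,k=pl(q);ex=np.array([np.cos(-.165),np.sin(-.165),0]);print(n,c,e,k,np.arctan2(n@ex,n[2]))
```

```text
<stdin>:4: RuntimeWarning: invalid value encountered in cast
Traceback (most recent call last):
  File "tilt.py", line 4, in pl
    c=q.mean(0);n=np.linalg.svd(q-c,full_matrices=False)[2][2];e=abs((q-c)@n);q=q[e<max(1.,2*e.std())]
                  ~~~~~~~~~~~~~^^^^^^^^^^^^^^^^^^^^^^^^^
numpy.linalg.LinAlgError: SVD did not converge
```

View pics/w6c.png

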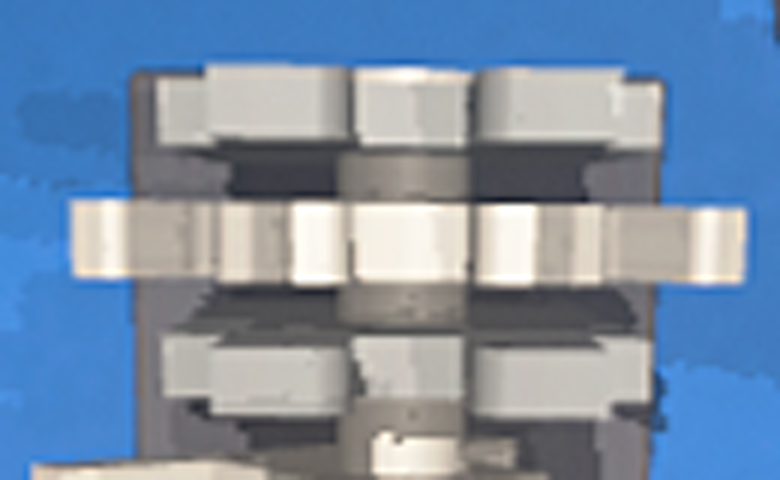

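View pics/w6h.png

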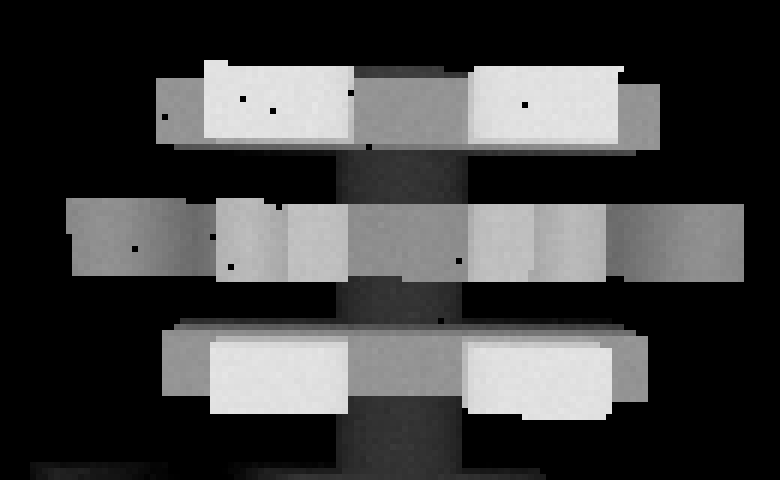

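Run:
```python
from h import *
z=load("w6");W=cloud(z)
c=lambda x,y:((x+.5)/6-.5+255,(y+.5)/6-.5+112)
b=ray(z,*c(411,110),152);f=ray(z,*c(405,365),152);d=ray(z,*c(408,240),152);print(b,f,d,"yaw",np.arctan2(-(b-f)[0],(b-f)[1]))
# edge points at top z=184
for nm,(x,y) in dict(bl=(354,100),br=(470,100),fl=(348,380),fr=(464,380)).items(): print(nm,ray(z,*c(x,y),184).round(1),W[int(c(x,y)[1]),int(c(x,y)[0])+(-2 if nm[1]=='l' else 2)].round(1))
# depth-based fork outline : z>178 points
m=(W[...,2]>178)&(W[...,2]<192)&(W[...,1]>-130)&(W[...,1]<-20)
q=W[m];r=cv2.minAreaRect(q[:,:2].astype(np.float32));print(r)
q=W[...,:];mm=(W[...,2]>146)&(W[...,2]<158)&(W[...,1]>-130)&(W[...,1]<-20)&(W[...,0]>600)&(W[...,0]<630);print(W[mm].mean(0),mm.sum())
```

```text
[618.2964096  -54.97915257 152.        ] [610.75621215 -94.34136398 152.        ] [614.5158862  -74.76557986 152.        ] yaw -0.18926648036403693
bl [609.5 -53.6 184. ] [607.3 -53.  182.8]
br [626.  -56.3 184. ] [627.3 -56.1 179.2]
fl [601.8 -92.8 184. ] [599.6 -91.7 182.9]
fr [618.9 -95.7 184. ] [620.1 -95.4 180.1]
((614.3851928710938, -74.9306869506836), (50.101226806640625, 59.99117660522461), 79.8101806640625)
[614.66768782 -74.34096312 150.94718894] 652
```

The slots and the middle notch line up (notch centre column 408, slot mean 408 in the crop). Next I look at the pin.

```bash
python3 -c "
from h import *
plan((565,110,240),-.165,7)"
```

```text
at [ 601.5 -140.8  297.4] rem tool [  55.5  -78.6 -241.4] rv [-0.001  0.002 -0.018]
7.9 -11.2 -34.5 -0.0 0.0 -0.003 95;
8.0 -11.2 -34.5 -0.0 0.0 -0.003 95;
8.0 -11.2 -34.5 -0.0 0.0 -0.003 95;
8.0 -11.1 -34.5 -0.0 0.0 -0.003 95;
8.1 -11.1 -34.5 -0.0 0.0 -0.003 95;
8.1 -11.1 -34.5 -0.0 0.0 -0.003 95;
8.2 -11.1 -34.5 -0.0 0.0 -0.003 95;
```

Emit:
servo_tool(steps="0 -11 -34 0 0 -.003 95;0 -11 -34 0 0 -.003 95;0 -11 -34 0 0 -.003 80;10 -11 -34 0 0 -.003 70;15 -11 -34 0 0 -.003 70;15 -11 -34 0 0 -.003 70;15 -11 -30 0 0 0 70;0 0 0 0 0 0 70")

```text
t: 11.0
eef_pos: [566.8, 101.6, 236.2]
tcp_rot: [-0.845, 1.566, -2.597]
ft_force: [0.0, -0.9, -0.1]
opening: 0.733
```

```bash
python3 snap.py wrist w7
```

```text
11.0 [566.8 101.6 236.2] [-0.845  1.566 -2.597] [ 0.  -0.9 -0.1] [ 0.06  0.37  1.6  -0.    1.17  0.25]
```

View pics/w7.png

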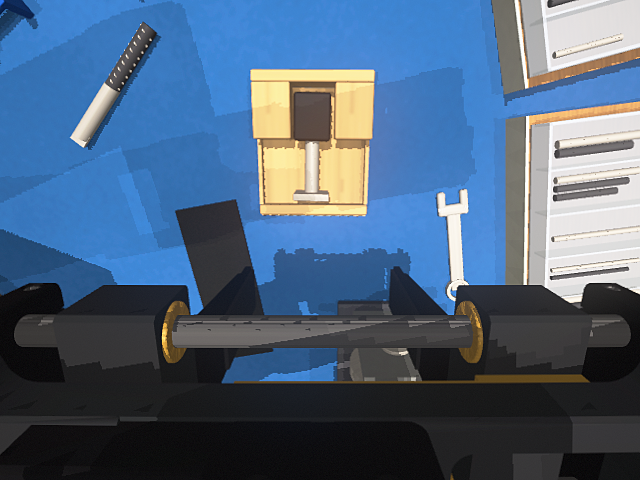

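The wrist view shows the black head at (311,118), shank at (312,168) and flange at (311,196), between the wooden blocks.

Run:
```python
from h import *
z=load("w7");W=cloud(z)
m=(W[...,2]>41)&(W[...,2]<52)&(z["p"].max(2)<90)
m[:60]=0;m[220:]=0;m[:,:240]=0;m[:,390:]=0
r=cv2.minAreaRect(W[m][:,:2].astype(np.float32));print("head",r,np.median(W[m],0))
# shank: rows 145-188 , ridge
for v in range(146,190,6):
    row=W[v,296:326];k=row[:,2]>22;q=row[k]
    print(v,np.nonzero(k)[0][[0,-1]]+296,q[len(q)//2].round(1),((q[0]+q[-1])/2).round(1))
f=W[188:206,290:334].reshape(-1,3);f=f[(f[:,2]>38)&(f[:,2]<52)];print("flange",f.min(0),f.max(0),cv2.minAreaRect(f[:,:2].astype(np.float32)))
```

```text
head ((574.1634521484375, 210.05319213867188), (59.074317932128906, 47.512325286865234), 79.2430191040039) [564.746083   207.82564149  45.55405319]
146 [305 318] [566.8 175.   34. ] [566.1 175.1  27.7]
152 [305 318] [565.6 168.5  33.7] [564.9 168.6  29.3]
158 [305 318] [564.4 162.   34.1] [563.6 162.   28.5]
164 [305 317] [562.  155.7  33.4] [561.9 155.6  30.7]
170 [305 317] [560.8 149.1  33.9] [560.6 148.8  29.5]
176 [304 317] [559.5 142.4  33.1] [558.6 142.1  27.9]
182 [304 317] [558.2 135.6  33.1] [557.3 135.3  27.4]
188 [304 317] [557.  129.2  35.8] [556.1 128.5  28.4]
flange [535.17391072 113.73403266  38.77395781] [574.06943733 128.10335979  48.48122349] ((554.5338745117188, 120.62353515625), (8.07512378692627, 38.69114685058594), 78.65815734863281)
```

```bash
python3 -c "
from h import *
plan((561,153,60),-.2,7)"
```

```text
at [567.7 100.2 237.2] rem tool [177.  -15.7 -51.4] rv [0.019 0.003 0.002]
25.3 -2.2 -7.3 0.003 0.0 0.0 95;
25.3 -2.3 -7.3 0.003 0.0 0.0 95;
25.3 -2.3 -7.3 0.003 0.0 0.0 95;
25.3 -2.3 -7.3 0.003 0.0 0.0 95;
25.3 -2.4 -7.3 0.003 0.0 0.0 95;
25.3 -2.4 -7.2 0.003 0.0 0.0 95;
25.3 -2.4 -7.2 0.003 0.0 0.0 95;
```

Emit:
servo_tool(steps="15 -2 -8 .003 0 0 70;25 -3 -8 .003 0 0 70;25 -3 -8 .003 0 0 70;25 -3 -8 .003 0 0 70;25 -3 -8 .003 0 0 70;25 -2 -8 .003 0 0 70;20 0 -3 0 0 0 70;0 0 0 0 0 0 70")

```text
t: 11.85
eef_pos: [570.7, 141.3, 75.2]
tcp_rot: [1.16, 1.563, -0.623]
ft_force: [0.7, -0.4, 0.6]
opening: 0.734
```

```bash
python3 -c "
from h import *
plan((561,153,-18),-.2,4)"
```

```text
at [570.7 141.3  75.2] rem tool [ 93.1 -12.6  -9.7] rv [-0.012  0.003 -0.007]
23.3 -3.2 -2.4 -0.003 0.001 -0.002 95;
23.3 -3.1 -2.4 -0.003 0.001 -0.002 95;
23.3 -3.1 -2.4 -0.003 0.001 -0.002 95;
23.3 -3.0 -2.4 -0.003 0.001 -0.002 95;
```

Emit:
servo_tool(steps="10 -6 -5 -.006 0 -.004 70;15 -5 -4 -.006 0 -.003 70;15 -2 -1 0 0 0 70;15 0 0 0 0 0 70;0 0 0 0 0 0 70;0 0 0 0 0 0 70;0 0 0 0 0 0 70;0 0 0 0 0 0 70")

```text
t: 12.65
eef_pos: [565.1, 150.3, 24.7]
tcp_rot: [1.588, 1.562, -0.187]
ft_force: [0.2, -0.6, 1.2]
opening: 0.73
```

```bash
python3 snap.py wrist w8; python3 -c "
from h import *
plan((561,153,-18),-.2,4)
z=load('w8');W=cloud(z)
for v in range(120,300,12):
    row=W[v,240:400];k=(row[:,2]>22)&(row[:,2]<60);q=row[k]
    if len(q): print(v,np.nonzero(k)[0][[0,-1]]+240,q[0].round(1),q[len(q)//2].round(1),q[-1].round(1))"
```

```text
12.65 [565.1 150.3  24.7] [ 1.588  1.562 -0.187] [ 0.2 -0.6  1.2] [ 0.15  0.63  1.81 -0.    0.7   0.36]
at [565.1 150.4  24.8] rem tool [42.7 -4.9 -1.7] rv [-0.004 -0.    -0.009]
10.7 -1.2 -0.4 -0.001 -0.0 -0.002 95;
10.7 -1.2 -0.4 -0.001 -0.0 -0.002 95;
10.7 -1.2 -0.4 -0.001 -0.0 -0.002 95;
10.7 -1.2 -0.4 -0.001 -0.0 -0.002 95;
120 [240 399] [540.6 241.4  45.2] [601.8 229.4  37.3] [618.3 225.4  45.8]
132 [240 399] [539.4 235.8  46.3] [579.  227.6  45.6] [617.4 219.7  45.8]
144 [240 399] [537.8 230.2  45.7] [576.3 222.2  45.4] [616.4 214.   46.6]
156 [240 399] [536.5 224.5  46.9] [575.6 216.3  45.8] [615.4 208.2  46.9]
168 [240 399] [534.7 218.7  45.8] [574.4 210.4  45.5] [614.9 202.   45. ]
180 [240 399] [533.2 212.8  46. ] [573.2 204.5  46.2] [614.  196.   45.1]
192 [240 399] [531.7 206.8  46.7] [571.9 198.3  44.9] [612.7 190.   46.8]
204 [240 399] [530.  200.7  46.3] [570.  192.1  44.6] [612.  183.6  45.8]
216 [240 399] [528.3 194.5  46.1] [568.7 185.9  45.1] [610.9 177.3  46.3]
228 [304 330] [558.5 177.3  27.6] [566.3 177.1  34.1] [573.5 174.5  29.2]
240 [304 330] [556.7 169.7  25.8] [564.8 170.1  33.6] [572.  167.1  28.3]
252 [305 330] [556.1 163.3  29.4] [563.9 163.   33.8] [570.6 159.8  28.2]
264 [305 330] [554.5 155.9  29.4] [561.8 155.6  33. ] [569.1 152.4  28.1]
276 [305 330] [552.7 148.   28.2] [561.  149.   35.3] [567.6 144.9  28.3]
288 [254 389] [529.1 158.2  59.5] [559.3 140.9  33.8] [597.7 143.9  59.7]
```

View pics/w8.png

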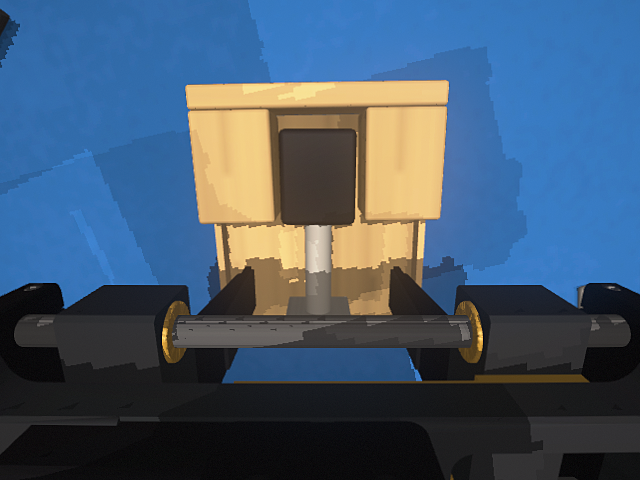

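Emit:
servo_tool(steps="4 -4 -2 0 0 -.008 70;10 -2 0 0 0 0 70;10 0 0 0 0 0 70;8 0 0 0 0 0 70;6 0 0 0 0 0 60;0 0 0 0 0 0 50;0 0 0 0 0 0 40;0 0 0 0 0 0 30")

```text
t: 13.5
eef_pos: [559.0, 153.9, -16.9]
tcp_rot: [-1.459, 1.571, 3.05]
ft_force: [0.2, 0.7, -0.3]
opening: 0.456
```

```bash
python3 -c "
from h import *
plan((561.3,153,-18),-.2,4)"
```

```text
at [559.  153.9 -16.9] rem tool [1.1 2.4 0.4] rv [-0.004  0.     0.   ]
0.3 0.6 0.1 -0.001 0.0 0.0 95;
0.3 0.6 0.1 -0.001 0.0 0.0 95;
0.3 0.6 0.1 -0.001 0.0 0.0 95;
0.3 0.6 0.1 -0.001 0.0 0.0 95;
```

Emit:
servo_tool(steps="0 1.5 0 0 0 0 5;0 0 0 0 0 0 5;0 0 0 0 0 0 5;0 0 0 0 0 0 5;0 0 0 0 0 0 5;0 0 0 0 0 0 5;0 0 0 0 0 0 5;0 0 0 0 0 0 5")

```text
t: 14.3
eef_pos: [561.2, 153.6, -16.1]
tcp_rot: [1.945, 1.569, 0.17]
ft_force: [-0.0, -0.0, -0.8]
opening: 0.156
```

```bash
python3 -c "
from h import *
plan((561.3,153,-18),-.2,4)
plan((561.3,153,45),-.2,4)"
```

```text
at [561.2 153.6 -16.1] rem tool [1.9 0.2 0.5] rv [-0.004 -0.001 -0.001]
0.5 0.0 0.1 -0.001 -0.0 -0.0 95;
0.5 0.0 0.1 -0.001 -0.0 -0.0 95;
0.5 0.0 0.1 -0.001 -0.0 -0.0 95;
0.5 0.0 0.1 -0.001 -0.0 -0.0 95;
at [561.2 153.6 -16.1] rem tool [-61.1   0.3   0.5] rv [-0.004 -0.001 -0.001]
-15.3 0.1 0.1 -0.001 -0.0 -0.0 95;
-15.3 0.1 0.1 -0.001 -0.0 -0.0 95;
-15.3 0.1 0.1 -0.001 -0.0 -0.0 95;
-15.3 0.0 0.1 -0.001 -0.0 -0.0 95;
```

Held (opening 0.156, about 15 mm). Lift straight up.

Emit:
servo_tool(steps="-5 0 0 0 0 0 5;-10 0 0 0 0 0 5;-12 0 0 0 0 0 5;-12 0 0 0 0 0 5;-12 0 0 0 0 0 5;-12 0 0 0 0 0 5;-10 0 0 0 0 0 5;0 0 0 0 0 0 5")

```text
t: 15.1
eef_pos: [561.1, 153.6, 64.9]
tcp_rot: [1.935, 1.568, 0.16]
ft_force: [0.3, 0.5, -2.5]
opening: 0.162
```

```bash
python3 snap.py wrist w9; python3 -c "
from h import *
plan((422,17,60),-.2,8)
z=load('w9');W=cloud(z);m=(z['p'].max(2)<90);m[255:]=0;m[:,:260]=0;m[:,370:]=0;m&=W[...,2]>60
q=W[m];print(cv2.minAreaRect(q[:,:2].astype(np.float32)));
import tilt;print(tilt.pl(q))"
```

```text
15.1 [561.1 153.6  64.9] [1.935 1.568 0.16 ] [ 0.3  0.5 -2.5] [0.15 0.57 1.78 0.   0.79 0.36]
at [560.8 153.6  64.2] rem tool [   3.8 -108.3  161.9] rv [-0.004 -0.001 -0.002]
0.5 -13.5 20.2 -0.0 -0.0 -0.0 95;
0.5 -13.5 20.2 -0.0 -0.0 -0.0 95;
0.5 -13.6 20.2 -0.0 -0.0 -0.0 95;
0.5 -13.6 20.2 -0.0 -0.0 -0.0 95;
0.5 -13.6 20.2 -0.0 -0.0 -0.0 95;
0.5 -13.6 20.2 -0.0 -0.0 -0.0 95;
0.5 -13.6 20.2 -0.0 -0.0 -0.0 95;
0.5 -13.6 20.2 -0.0 -0.0 -0.0 95;
((570.7112426757812, 206.12353515625), (50.29035949707031, 39.431819915771484), 78.56309509277344)
(array([-0.00242219,  0.00419263,  0.99998828]), array([570.64735162, 207.17355484, 126.63745176]), np.float64(0.2683367183624702), 9584)
```

View pics/w9.png

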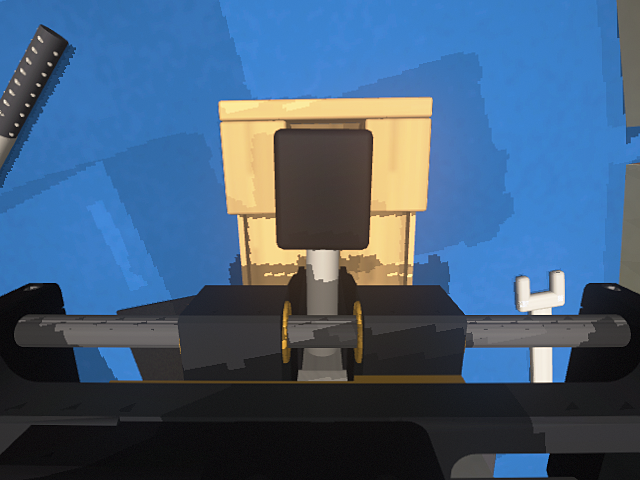

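The pin is level in the grip, head at +y. Its underside is at reported z + 21.7. Carry it to the mat.

Emit:
servo_tool(steps="0 -11 18 0 0 0 5;0 -14 22 0 0 0 5;0 -14 24 0 0 0 5;0 -14 24 0 0 0 5;0 -14 24 0 0 0 5;0 -14 24 0 0 0 5;0 -12 20 0 0 0 5;0 0 0 0 0 0 5")

```text
t: 15.95
eef_pos: [431.5, 15.9, 60.6]
tcp_rot: [-1.616, 1.567, 2.895]
ft_force: [0.3, 0.6, -2.9]
opening: 0.155
```

```bash
python3 -c "
from h import *
plan((425,2,-10),-.2,6)"
```

```text
at [431.5  15.9  60.6] rem tool [70.6 -3.3 14.9] rv [-0.002 -0.     0.003]
11.8 -0.6 2.5 -0.0 -0.0 0.001 95;
11.8 -0.6 2.5 -0.0 -0.0 0.001 95;
11.8 -0.6 2.5 -0.0 -0.0 0.001 95;
11.8 -0.6 2.5 -0.0 -0.0 0.001 95;
11.8 -0.6 2.5 -0.0 -0.0 0.001 95;
11.8 -0.6 2.5 -0.0 -0.0 0.001 95;
```

Emit:
servo_tool(steps="8 -1 4 0 0 0 5;12 -1 4 0 0 0 5;12 -1 4 0 0 0 5;12 0 2 0 0 0 5;10 0 0 0 0 0 5;7 0 0 0 0 0 5;4 0 0 0 0 0 5;0 0 0 0 0 0 5")

```text
t: 16.75
eef_pos: [428.2, 3.6, -10.8]
tcp_rot: [-1.753, 1.568, 2.759]
ft_force: [0.0, 0.9, -2.6]
opening: 0.156
```

```bash
python3 -c "
from h import *
plan((425,2,-18.5),-.2,4)
from cell import sensors;print(sensors.state()['ft_force'])"
```

```text
at [428.2   3.6 -10.8] rem tool [ 7.7 -2.8  2.2] rv [ 0.    -0.     0.002]
1.9 -0.7 0.6 0.0 -0.0 0.001 95;
1.9 -0.7 0.6 0.0 -0.0 0.001 95;
1.9 -0.7 0.6 0.0 -0.0 0.001 95;
1.9 -0.7 0.6 0.0 -0.0 0.001 95;
[ 0.03002733  0.91796993 -2.59701371]
```

Emit:
servo_tool(steps="2 0 0 0 0 0 5;2 0 0 0 0 0 5;2 0 0 0 0 0 5;1 0 0 0 0 0 5;1 0 0 0 0 0 5;.5 0 0 0 0 0 5;0 0 0 0 0 0 5;0 0 0 0 0 0 5")

```text
t: 17.55
eef_pos: [429.1, 3.7, -19.0]
tcp_rot: [3.02, 1.57, 1.249]
ft_force: [0.7, -0.9, -1.9]
opening: 0.158
```

```bash
python3 -c "
from h import *
plan((425,2,-18.5),-.2,4)
from cell import sensors;print(sensors.state()['ft_force'])"
```

```text
at [429.1   3.7 -19. ] rem tool [-0.5 -3.7  2.5] rv [ 0.001 -0.001 -0.   ]
-0.1 -0.9 0.6 0.0 -0.0 -0.0 95;
-0.1 -0.9 0.6 0.0 -0.0 -0.0 95;
-0.1 -0.9 0.6 0.0 -0.0 -0.0 95;
-0.1 -0.9 0.6 0.0 -0.0 -0.0 95;
[ 0.69048719 -0.94731546 -1.85670174]
```

Emit:
servo_tool(steps="1 0 0 0 0 0 5;0 0 0 0 0 0 5;0 0 0 0 0 0 25;0 0 0 0 0 0 90;0 0 0 0 0 0 90;0 0 0 0 0 0 90;-10 0 -10 0 0 0 90;0 0 0 0 0 0 90")

```text
t: 18.35
eef_pos: [431.6, 13.5, -8.8]
tcp_rot: [1.953, 1.569, 0.183]
ft_force: [0.1, 0.6, -0.3]
opening: 0.611
```

```bash
python3 snap.py wrist w10
cat > head.py <<'E'
import sys
from h import *
import tilt
z=load(sys.argv[1]);lo,hi=map(float,sys.argv[2:4]);W=cloud(z);m=(z['p'].max(2)<90);m[265:]=0;m[:,:240]=0;m[:,400:]=0;m&=(W[...,2]>lo)&(W[...,2]<hi)
q=W[m];r=cv2.minAreaRect(q[:,:2].astype(np.float32));print(r);print(tilt.pl(q))
E
python3 head.py w10 35 50
```

```text
18.35 [431.6  13.5  -8.8] [1.953 1.569 0.183] [ 0.1  0.6 -0.3] [-0.12  0.56  2.2   0.    0.38  0.08]
((438.7098693847656, 55.96702194213867), (50.56465148925781, 40.14169692993164), 77.92491912841797)
(array([-3.46734671e-04,  1.88813155e-03,  9.99998157e-01]), array([438.81561463,  57.11669521,  42.8207772 ]), np.float64(0.2652308627960764), 8057)
```

View pics/w10.png

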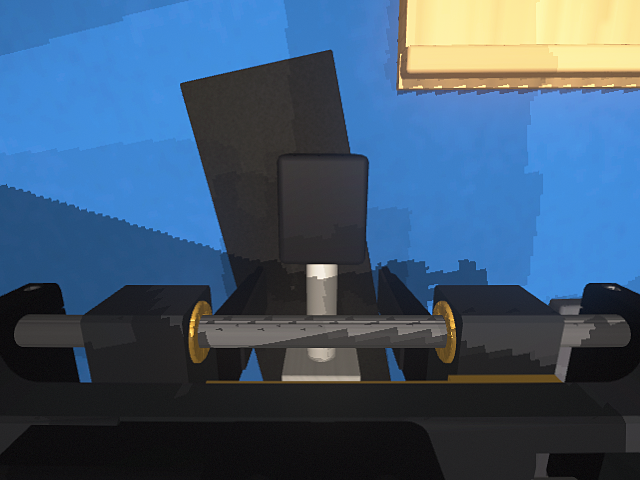

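```bash
python3 -c "
from h import *
plan((437.5,50.6,-22),-.205,5)"
```

```text
at [431.3  13.2  -9.2] rem tool [ 12.8  -1.4 -37.9] rv [ 0.005 -0.001 -0.001]
2.6 -0.3 -7.6 0.001 -0.0 -0.0 95;
2.6 -0.3 -7.6 0.001 -0.0 -0.0 95;
2.6 -0.3 -7.6 0.001 -0.0 -0.0 95;
2.6 -0.3 -7.6 0.001 -0.0 -0.0 95;
2.6 -0.3 -7.6 0.001 -0.0 -0.0 95;
```

Emit:
servo_tool(steps="0 0 -6 .005 0 0 90;0 0 -9 0 0 0 90;2 0 -9 0 0 0 90;3 -1 -9 0 0 0 90;3 0 -4 0 0 0 90;3 0 0 0 0 0 80;0 0 0 0 0 0 70;0 0 0 0 0 0 60")

```text
t: 19.2
eef_pos: [437.7, 52.8, -22.7]
tcp_rot: [-1.899, 1.57, 2.609]
ft_force: [0.1, -0.2, -0.3]
opening: 0.749
```

```bash
python3 -c "
from h import *
plan((437.5,50.6,-22),-.205,1)"
```

```text
at [437.7  52.8 -22.7] rem tool [-0.7  0.2  2.2] rv [ 0.001 -0.     0.001]
-0.7 0.2 2.2 0.001 -0.0 0.001 95;
```

Emit:
servo_tool(steps="0 0 1.5 0 0 0 30;0 0 0 0 0 0 30;0 0 0 0 0 0 30;0 0 0 0 0 0 30;0 0 0 0 0 0 30;0 0 0 0 0 0 30;0 0 0 0 0 0 30;0 0 0 0 0 0 30")

```text
t: 20.0
eef_pos: [437.5, 50.4, -22.5]
tcp_rot: [-2.397, 1.57, 2.109]
ft_force: [-0.9, -1.0, -0.5]
opening: 0.418
```

```bash
python3 -c "
from h import *
plan((437.5,50.6,-22),-.205,1)"
```

```text
at [437.5  50.4 -22.5] rem tool [-0.5 -0.1 -0.1] rv [-0.001 -0.     0.   ]
-0.5 -0.1 -0.1 -0.001 -0.0 0.0 95;
```

Emit:
servo_tool(steps="0 0 0 0 0 0 30;-4 0 0 0 0 0 30;-8 0 0 0 0 0 30;-12 0 0 0 0 0 30;-14 0 0 0 0 0 30;-14 0 0 0 0 0 30;-8 0 0 0 0 0 30;0 0 0 0 0 0 30")

```text
t: 20.8
eef_pos: [436.8, 50.5, 42.0]
tcp_rot: [-1.759, 1.569, 2.747]
ft_force: [0.2, 0.7, -2.1]
opening: 0.417
```

```bash
python3 snap.py wrist w11;python3 snap.py scene s11;python3 snap.py side d11;python3 -c "
from h import *
z=load('s11');cv2.imwrite('pics/s11c.png',cv2.resize(z['p'][190:290,270:400],None,fx=6,fy=6,interpolation=cv2.INTER_CUBIC))"
```

```text
20.8 [436.8  50.5  42. ] [-1.759  1.569  2.747] [ 0.2  0.7 -2.1] [-0.04  0.46  2.14  0.    0.54  0.17]
20.85 [436.6  50.5  41.5] [-1.645  1.569  2.861] [ 0.4 -0.6 -2.2] [-0.04  0.46  2.14  0.    0.54  0.17]
20.9 [436.4  50.5  41. ] [-1.567  1.568  2.939] [-0.4  0.  -2.3] [-0.04  0.46  2.14  0.    0.54  0.17]
```

View pics/w11.png

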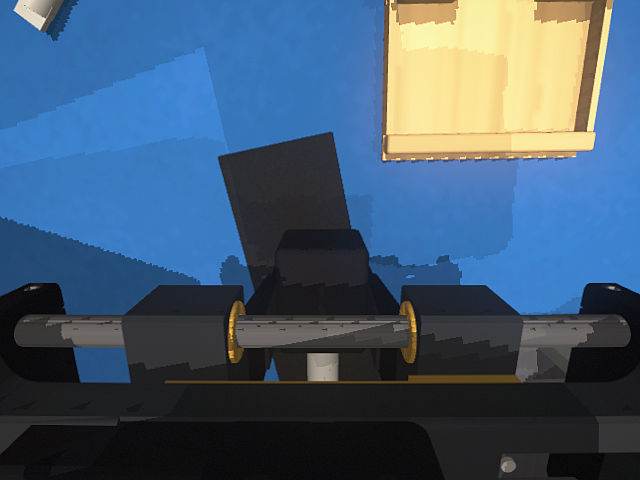

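View pics/s11c.png

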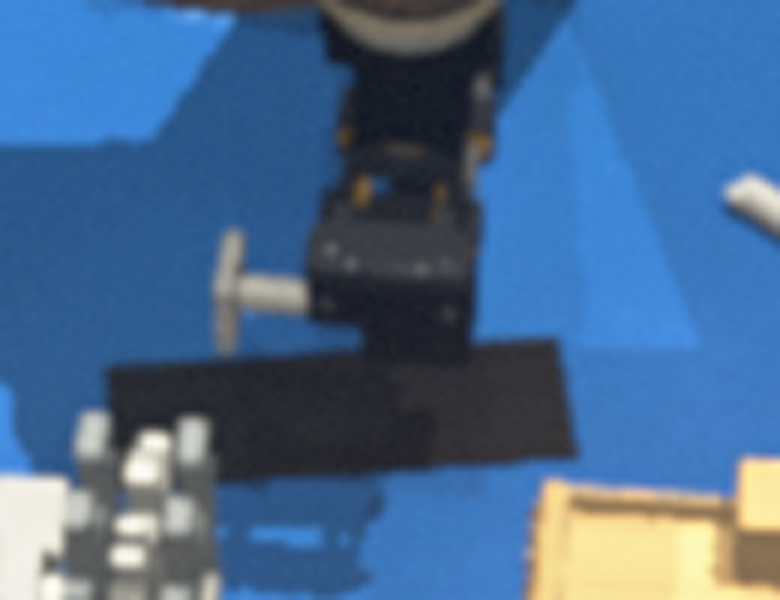

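Run:
```python
from h import *
import tilt
z=load("w11");W=cloud(z)
for v in range(226,320,6): print(v,[W[v,u].round(1).tolist() for u in(300,325,345)])
ey=np.array([.2,.98,0])
q=W[256:310,290:352].reshape(-1,3);q=q[(q[:,2]>85)];n,c,e,k=tilt.pl(q);print(n,c,e,k,"pitch",n@ey)
# flange/shank in scene & side
for nm in("s11","d11"):
    zz=load(nm);X=cloud(zz);m=(X[...,2]>50)&(X[...,2]<110)&(X[...,1]<28)&(X[...,1]>-60)&(X[...,0]>395)&(X[...,0]<470)
    q=X[m];print(nm,len(q),q.min(0).round(0) if len(q) else'',q.max(0).round(0) if len(q) else '')
    f=q[q[:,1]<-28+0];print(f.mean(0).round(1),f.min(0).round(1),f.max(0).round(1))
```

```text
226 [[423.7, 70.8, 4.1], [441.0, 66.9, 2.7], [455.0, 64.1, 3.2]]
232 [[431.3, 83.1, 79.0], [443.2, 80.4, 78.2], [452.9, 78.5, 78.6]]
238 [[431.8, 82.6, 89.5], [443.2, 80.4, 90.2], [452.2, 78.6, 90.3]]
244 [[432.4, 82.4, 99.5], [443.1, 80.6, 100.9], [451.5, 78.7, 100.5]]
250 [[432.6, 81.5, 106.1], [442.9, 79.5, 106.5], [451.0, 77.8, 106.5]]
256 [[432.2, 79.4, 107.5], [442.4, 77.3, 107.4], [450.5, 75.5, 107.1]]
262 [[431.5, 76.6, 106.6], [441.9, 74.7, 107.6], [450.0, 72.9, 107.1]]
268 [[431.1, 74.3, 107.7], [441.2, 71.7, 106.2], [449.5, 70.3, 107.2]]
274 [[430.5, 71.6, 107.2], [440.7, 69.1, 106.4], [449.0, 67.7, 107.1]]
280 [[429.9, 69.0, 107.3], [440.2, 66.9, 107.5], [448.5, 65.2, 107.6]]
286 [[429.3, 66.3, 107.3], [439.7, 64.3, 107.6], [448.0, 62.4, 107.1]]
292 [[428.7, 63.6, 107.3], [439.1, 61.2, 106.6], [447.5, 60.0, 108.0]]
298 [[428.0, 60.7, 106.8], [438.5, 58.6, 106.9], [447.0, 57.1, 107.5]]
304 [[427.4, 58.2, 107.3], [438.0, 55.8, 106.9], [446.5, 54.6, 108.0]]
310 [[426.8, 55.5, 107.3], [437.4, 53.2, 107.3], [445.9, 51.4, 107.1]]
316 [[436.6, 81.9, 167.6], [442.6, 80.4, 167.1], [447.4, 79.4, 167.0]]
[-0.00123563 -0.00552916  0.99998395] [438.05725618  66.04028    107.44351494] 0.26406563988209386 3046 pitch -0.0056657051985762475
s11 142 [399. -36.  64.] [445.   4. 110.]
[435.6 -31.9  91.8] [406.4 -35.8  64.2] [445.3 -28.1 109.6]
d11 0  <stdin>:11: RuntimeWarning: Mean of empty slice.
  ret = um.true_divide(
Traceback (most recent call last):
ValueError: zero-size array to reduction operation minimum which has no identity
```

The pin is level in the head grip (pitch −0.006), shank middle about 48.5 mm inside the TCP along the axis. I'll look once more at the fork close up with the pin in hand, to cancel camera bias.

```bash
python3 -c "
from h import *
plan((603.8,-134,195),-.178,10,30)"
```

```text
at [436.2  50.5  40.6] rem tool [-155.   201.3  146.3] rv [-0.028  0.     0.003]
-15.5 20.1 14.6 -0.003 0.0 0.0 30;
-15.5 20.1 14.7 -0.003 0.0 0.0 30;
-15.5 20.1 14.7 -0.003 0.0 0.0 30;
-15.5 20.0 14.8 -0.003 0.0 0.0 30;
-15.5 20.0 14.9 -0.003 0.0 0.0 30;
-15.5 19.9 14.9 -0.003 0.0 0.0 30;
-15.5 19.9 15.0 -0.003 0.0 0.0 30;
-15.5 19.9 15.0 -0.003 0.0 0.0 30;
-15.4 19.8 15.1 -0.003 0.0 0.0 30;
-15.4 19.8 15.1 -0.003 0.0 0.0 30;
```

Emit:
servo_tool(steps="-20 0 0 -.004 0 0 30;-30 5 0 -.004 0 0 30;-35 10 5 -.004 0 0 30;-35 18 10 -.004 0 0 30;-20 25 15 -.004 0 0 30;-6 28 20 -.004 0 0 30;0 28 25 -.004 0 0 30;0 25 25 0 0 0 30")

```text
t: 21.75
eef_pos: [554.7, -74.8, 185.5]
tcp_rot: [-1.496, 1.554, 3.045]
ft_force: [0.3, 0.4, -2.8]
opening: 0.418
```

```bash
python3 -c "
from h import *
plan((603.8,-134,195),-.178,5,30)"
```

```text
at [554.7 -74.8 185.5] rem tool [-10.4  58.3  49.9] rv [0.006 0.001 0.016]
-2.1 11.7 10.0 0.001 0.0 0.003 30;
-2.0 11.7 10.0 0.001 0.0 0.003 30;
-2.0 11.7 10.0 0.001 0.0 0.003 30;
-2.0 11.7 9.9 0.001 0.0 0.003 30;
-1.9 11.7 9.9 0.001 0.0 0.003 30;
```

Emit:
servo_tool(steps="-6 8 8 0 0 .003 30;-3 12 10 0 0 .003 30;-1 12 10 0 0 .003 30;0 12 10 0 0 .003 30;0 8 6 0 0 .004 30;0 0 0 0 0 0 30;0 0 0 0 0 0 30;0 0 0 0 0 0 30")

```text
t: 22.55
eef_pos: [600.2, -131.3, 189.7]
tcp_rot: [-1.598, 1.562, 2.939]
ft_force: [0.6, 0.4, -2.6]
opening: 0.421
```

```bash
python3 snap.py wrist w12
python3 - <<'E'
from h import *
plan((603.8,-134,195),-.178,1,30)
E
```

```text
22.55 [ 600.2 -131.3  189.7] [-1.598  1.562  2.939] [ 0.6  0.4 -2.6] [-0.32  0.47  1.57 -0.    1.11 -0.15]
at [ 600.1 -131.2  189.8] rem tool [-5.2  4.1  2.1] rv [ 0.003 -0.     0.008]
-5.2 4.1 2.1 0.003 -0.0 0.008 30;
```

View pics/w12.png

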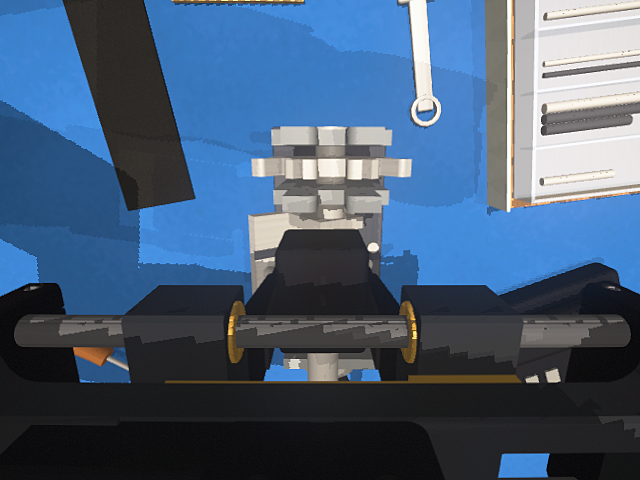

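Run:
```python
from h import *
z=load("w12");W=cloud(z)
cv2.imwrite("pics/w12c.png",cv2.resize(z["p"][120:260,240:420],None,fx=4.2,fy=4.2,interpolation=cv2.INTER_CUBIC))
m=(W[...,2]>179)&(W[...,2]<190);m[215:]=0
print("fork rect",cv2.minAreaRect(W[m][:,:2].astype(np.float32)))
H=W[...,2]
def runs(v):
    r=(H[v,255:410]>175).astype(int);d=np.diff(r);return np.nonzero(d)[0]+255.5
for v in (129,132,135,138,141,194,198,202,206): print(v,runs(v))
for v in(162,168,174):  # disc: 
    print(v,[(u,H[v,u].round(0)) for u in range(296,368,3)])
# midpoints of slots cast at z=184 (edge of the visible) 
# head
for v in (236,242,248,254,262,270): 
    r=H[v,255:400]; k=np.nonzero(r>H[v,325]-8)[0]+255; print("head",v,k[[0,-1]],W[v,k[0]].round(1),W[v,k[-1]].round(1))
```

```text
fork rect ((614.2553100585938, -74.95184326171875), (50.296234130859375, 60.2159538269043), 80.04527282714844)
129 [279.5 316.5 346.5 384.5]
132 [279.5 316.5 346.5 378.5 379.5 384.5]
135 [279.5 316.5 346.5 383.5]
138 [279.5 316.5 346.5 363.5 364.5 383.5]
141 [279.5 316.5 346.5 383.5]
194 [282.5 285.5 286.5 300.5 301.5 313.5 314.5 316.5 345.5 347.5 348.5 351.5
 353.5 358.5 359.5 362.5 363.5 370.5 372.5 373.5 375.5 378.5]
198 [281.5 316.5 345.5 381.5]
202 [281.5 316.5 344.5 380.5]
206 [281.5 316.5 345.5 380.5]
162 [(296, np.float64(164.0)), (299, np.float64(162.0)), (302, np.float64(170.0)), (305, np.float64(170.0)), (308, np.float64(169.0)), (311, np.float64(170.0)), (314, np.float64(170.0)), (317, np.float64(149.0)), (320, np.float64(149.0)), (323, np.float64(149.0)), (326, np.float64(150.0)), (329, np.float64(149.0)), (332, np.float64(151.0)), (335, np.float64(149.0)), (338, np.float64(149.0)), (341, np.float64(148.0)), (344, np.float64(150.0)), (347, np.float64(167.0)), (350, np.float64(170.0)), (353, np.float64(170.0)), (356, np.float64(170.0)), (359, np.float64(170.0)), (362, np.
[... 981 characters left out ...]
51.0)), (332, np.float64(150.0)), (335, np.float64(150.0)), (338, np.float64(150.0)), (341, np.float64(149.0)), (344, np.float64(149.0)), (347, np.float64(168.0)), (350, np.float64(169.0)), (353, np.float64(169.0)), (356, np.float64(169.0)), (359, np.float64(169.0)), (362, np.float64(161.0)), (365, np.float64(164.0))]
head 236 [282 360] [585.3 -98.7 230.1] [ 622.3 -104.6  232. ]
head 242 [279 363] [585.2 -98.7 241. ] [ 622.6 -104.8  242.4]
head 248 [277 366] [585.9 -98.3 252.5] [ 622.8 -104.7  252.7]
head 254 [274 368] [ 584.  -100.9  251.9] [ 623.3 -107.6  252.1]
head 262 [275 368] [ 584.  -104.   253.3] [ 622.8 -111.3  251.6]
head 270 [275 367] [ 583.2 -107.6  253. ] [ 621.8 -114.2  253.3]
```

View pics/w12c.png

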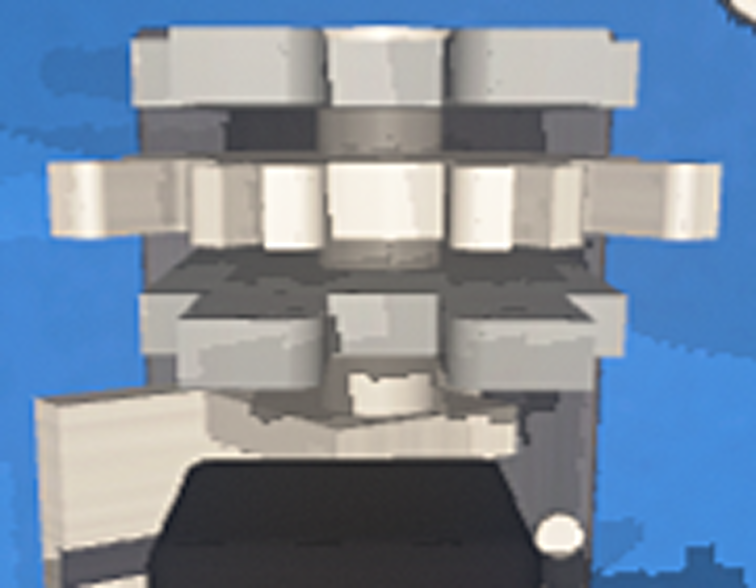

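Run:
```python
from h import *
z=load("w12");W=cloud(z)
p=np.array([600.2,-131.3]);yw=-.175
ex=np.array([np.cos(yw),np.sin(yw)]);ey=np.array([-np.sin(yw),np.cos(yw)])
def L(q):q=np.asarray(q)[:2];return ((q-p)@ex).round(2),((q-p)@ey).round(2)
for nm,(a,b,v,h) in dict(back=(316.5,346.5,135,179),front=(316.5,345.3,202,179),notch=(315.8,345.5,168,166)).items():
    A=ray(z,a,v,h);B=ray(z,b,v,h);print(nm,L((A+B)/2),np.linalg.norm(A-B).round(1))
print("forkrect",L((614.26,-74.95)))
for a,b in(((585.2,-98.7),(622.6,-104.8)),((584,-100.9),(623.3,-107.6)),((583.2,-107.6),(621.8,-114.2))):print("head",L((np.array(a)+b)/2))
# outer edges of fork
for v,a,b in((135,279.5,383.5),(204,281.5,380.5)):print("outer",L((ray(z,a,v,184)+ray(z,b,v,184))/2))
```

```text
back (np.float64(4.13), np.float64(78.19)) 17.7
front (np.float64(4.06), np.float64(38.43)) 17.8
notch (np.float64(3.97), np.float64(58.35)) 19.0
forkrect (np.float64(4.03), np.float64(57.94))
head (np.float64(-1.5), np.float64(29.74))
head (np.float64(-1.31), np.float64(27.24))
head (np.float64(-1.29), np.float64(20.49))
outer (np.float64(4.01), np.float64(78.03))
outer (np.float64(4.01), np.float64(37.97))
```

```bash
python3 -c "
from h import *
plan((624.2,-26.6,190),-.175,5,30)"
```

```text
at [ 600.1 -131.2  189.8] rem tool [  -0.2    5.5 -107.2] rv [ 0.    -0.     0.008]
-0.0 1.1 -21.4 0.0 -0.0 0.002 30;
-0.0 1.1 -21.4 0.0 -0.0 0.002 30;
-0.0 1.1 -21.4 0.0 -0.0 0.002 30;
-0.0 1.1 -21.4 0.0 -0.0 0.002 30;
-0.0 1.1 -21.4 0.0 -0.0 0.002 30;
```

Emit:
servo_tool(steps="-1 1 -12 0 0 .004 30;0 1 -20 0 0 .004 30;0 1 -22 0 0 0 30;0 1 -22 0 0 0 30;0 1 -20 0 0 0 30;0 0 -5 0 0 0 30;0 0 0 0 0 0 30;0 0 0 0 0 0 30")

```text
t: 23.4
eef_pos: [622.6, -22.9, 192.7]
tcp_rot: [2.001, 1.568, 0.258]
ft_force: [0.5, -0.5, -2.8]
opening: 0.418
```

```bash
python3 snap.py wrist w13;python3 -c "
from h import *
plan((624.2,-26.6,185),-.175,1,30)
z=load('w13');W=cloud(z);import tilt
q=W[258:308,290:352].reshape(-1,3);n,c,e,k=tilt.pl(q);print(n,c,e,k)
p,r=tool();print(r.as_matrix().round(3))"
```

```text
23.4 [622.6 -22.9 192.7] [2.001 1.568 0.258] [ 0.5 -0.5 -2.8] [-0.14  0.48  1.55  0.    1.11  0.03]
at [622.5 -23.1 192.7] rem tool [7.7 2.2 3.2] rv [ 0.002 -0.001 -0.003]
7.7 2.2 3.2 0.002 -0.001 -0.003 30;Traceback (most recent call last):
  File "<string>", line 5, in <module>
    q=W[258:308,290:352].reshape(-1,3);n,c,e,k=tilt.pl(q);print(n,c,e,k)
                                               ~~~~~~~^^^
  File "tilt.py", line 4, in pl
    c=q.mean(0);n=np.linalg.svd(q-c,full_matrices=False)[2][2];e=abs((q-c)@n);q=q[e<max(1.,2*e.std())]
                  ~~~~~~~~~~~~~^^^^^^^^^^^^^^^^^^^^^^^^^
    u, s, vh = gufunc(a, signature=signature)
               ~~~~~~^^^^^^^^^^^^^^^^^^^^^^^^
    raise LinAlgError("SVD did not converge")
numpy.linalg.LinAlgError: SVD did not converge
```

Emit:
servo_tool(steps="2 1.5 2 .002 0 -.003 30;2 .7 1.2 0 0 0 30;2 0 0 0 0 0 30;0 0 0 0 0 0 30;0 0 0 0 0 0 30;0 0 0 0 0 0 30;0 0 0 0 0 0 30;0 0 0 0 0 0 30")

```text
t: 24.25
eef_pos: [624.0, -29.5, 186.0]
tcp_rot: [-2.27, 1.569, 2.264]
ft_force: [0.8, -0.4, -2.3]
opening: 0.42
```

```bash
python3 snap.py wrist w14; python3 snap.py scene s14
python3 - <<'E'
from h import *
import tilt
plan((624.2,-26.6,185),-.175,1,30)
z=load('w14');W=cloud(z)
q=W[258:308,290:352].reshape(-1,3);q=q[np.isfinite(q[:,2])];q=q[q[:,2]>200];n,c,e,k=tilt.pl(q);print(n,c,e,k)
H=W[...,2]
for v in (262,270,280): 
    k=np.nonzero(H[v,255:400]>H[v,325]-8)[0]+255; print("head",k[[0,-1]],((W[v,k[0]]+W[v,k[-1]])/2).round(2))
z=load('s14');cv2.imwrite('pics/s14c.png',cv2.resize(z['p'][215:325,235:365],None,fx=5.4,fy=5.4,interpolation=cv2.INTER_CUBIC))
E
```

```text
24.25 [624.  -29.5 186. ] [-2.27   1.569  2.264] [ 0.8 -0.4 -2.3] [-0.15  0.49  1.55  0.    1.1   0.02]
24.3 [624.  -29.5 186. ] [-2.29   1.569  2.244] [-0.6  0.2 -2.7] [-0.15  0.49  1.55  0.    1.1   0.02]
at [624.  -29.5 186. ] rem tool [ 1.  -0.3 -2.9] rv [-0.003 -0.001  0.001]
1.0 -0.3 -2.9 -0.003 -0.001 0.001 30;
[-1.27774802e-05 -5.39622472e-03  9.99985440e-01] [624.84489967 -13.96875022 251.43696647] 0.2665511093441647 2806
head [275 368] [626.76  -5.74 249.08]
head [275 367] [625.92  -8.92 249.95]
head [275 367] [625.14 -13.65 249.25]
```

View pics/s14c.png

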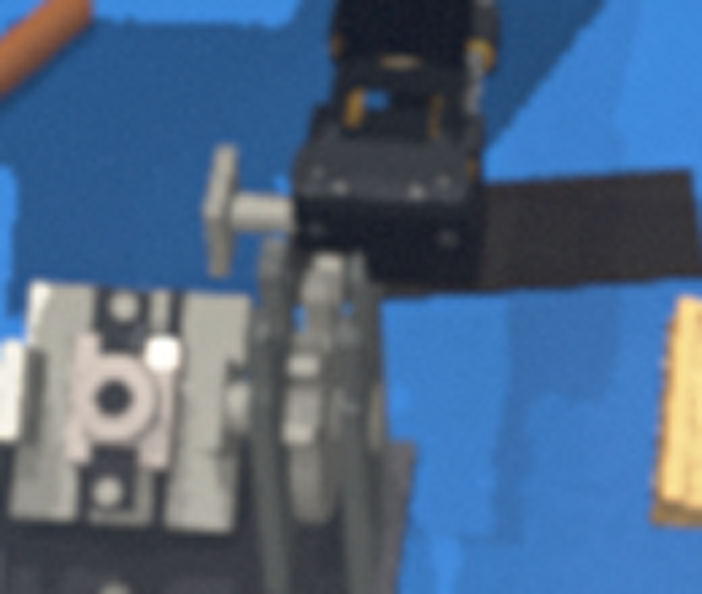

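Emit:
servo_tool(steps="2 0 -1.5 -.003 0 .001 30;5 0 -1 0 0 0 30;6 0 0 0 0 0 30;6 0 0 0 0 0 30;3 0 0 0 0 0 30;0 0 0 0 0 0 30;0 0 0 0 0 0 30;0 0 0 0 0 0 30")

```text
t: 25.15
eef_pos: [624.2, -26.6, 161.4]
tcp_rot: [-2.321, 1.569, 2.217]
ft_force: [-0.1, 0.4, -2.5]
opening: 0.418
```

```bash
cat > ins.py <<'E'
from h import *
from cell import sensors
p,r=tool();s=sensors.state()
S=np.array([614.26,-74.95]);ex=np.array([np.cos(.175),-np.sin(.175)]);ey=np.array([np.sin(.175),np.cos(.175)])
T=S+1.58*ex+49.3*ey
d=T-p[:2];rv=(r.inv()*target(-.175)).as_rotvec()
print(s["t"],"tool move: x",round(p[2]-114.6,1),"y",round(d@ex,2),"z",round(-d@ey,2),"rv",rv.round(4),"F",s["ft_force"].round(1),s["moment"].round(2),s["opening"].round(3))
E
python3 ins.py
```

```text
Traceback (most recent call last):
  File "ins.py", line 7, in <module>
    print(s["t"],"tool move: x",round(p[2]-114.6,1),"y",round(d@ex,2),"z",round(-d@ey,2),"rv",rv.round(4),"F",s["ft_force"].round(1),s["moment"].round(2),s["opening"].round(3))
                                                                                                                                                          ^^^^^^^^^^^^^^^^^^
AttributeError: 'float' object has no attribute 'round'
```

```bash
sed -i 's/s\["opening"\].round(3)/round(s["opening"],3)/' ins.py; python3 ins.py
```

```text
25.15 tool move: x 46.8 y 0.19 z 0.07 rv [ 0.0004 -0.0009  0.001 ] F [-0.1  0.4 -2.5] [ 0.1  -0.11 -0.01] 0.418
```

Emit:
servo_tool(steps="3 .2 0 0 0 0 30;4 0 0 0 0 0 30;4 0 0 0 0 0 30;3 0 0 0 0 0 30;2 0 0 0 0 0 30;1 0 0 0 0 0 30;0 0 0 0 0 0 30;0 0 0 0 0 0 30")

```text
t: 25.95
eef_pos: [624.6, -26.7, 143.1]
tcp_rot: [-2.655, 1.57, 1.882]
ft_force: [-0.3, 1.2, -2.3]
opening: 0.42
```

```bash
python3 ins.py
```

```text
25.95 tool move: x 28.5 y -0.16 z 0.02 rv [ 0.0003 -0.0009  0.0005] F [-0.3  1.2 -2.3] [ 0.07 -0.1  -0.01] 0.42
```

Emit:
servo_tool(steps="2 -.1 0 0 0 0 30;2 0 0 0 0 0 30;2 0 0 0 0 0 30;2 0 0 0 0 0 30;1 0 0 0 0 0 30;0 0 0 0 0 0 30;0 0 0 0 0 0 30;0 0 0 0 0 0 30")

```text
t: 26.75
eef_pos: [624.6, -26.7, 133.5]
tcp_rot: [-3.01, 1.57, 1.528]
ft_force: [0.1, 0.6, -2.4]
opening: 0.414
```

```bash
python3 ins.py
```

```text
26.75 tool move: x 18.9 y -0.16 z 0.04 rv [ 0.0004 -0.0009  0.0001] F [ 0.1  0.6 -2.4] [-0.   -0.12 -0.01] 0.414
```

Emit:
servo_tool(steps="2 0 0 0 0 0 30;2 0 0 0 0 0 30;2 0 0 0 0 0 30;2 0 0 0 0 0 30;1 0 0 0 0 0 30;0 0 0 0 0 0 30;0 0 0 0 0 0 30;0 0 0 0 0 0 30")

```text
t: 27.55
eef_pos: [624.6, -26.7, 123.7]
tcp_rot: [-3.112, 1.57, 1.425]
ft_force: [0.8, 0.2, -2.3]
opening: 0.417
```

```bash
python3 ins.py
```

```text
27.55 tool move: x 9.1 y -0.2 z 0.03 rv [ 0.0003 -0.001   0.    ] F [ 0.8  0.2 -2.3] [ 0.03 -0.06  0.  ] 0.417
```

Free of contact at 9 mm above home, with the shank inside the notch. Continue.

Emit:
servo_tool(steps="2 0 0 0 0 0 30;2 0 0 0 0 0 30;2 0 0 0 0 0 30;1 0 0 0 0 0 30;0 0 0 0 0 0 30;0 0 0 0 0 0 30;0 0 0 0 0 0 30;0 0 0 0 0 0 30")

```text
t: 28.35
eef_pos: [624.6, -26.7, 116.2]
tcp_rot: [3.041, 1.57, 1.295]
ft_force: [-0.1, -0.4, -1.8]
opening: 0.418
```

```bash
python3 ins.py
```

```text
28.35 tool move: x 1.6 y -0.24 z 0.02 rv [ 0.0004 -0.0009 -0.0001] F [-0.1 -0.4 -1.8] [ 0.03 -0.15 -0.08] 0.418
```

Emit:
servo_tool(steps=".7 0 0 0 0 0 30;.7 0 0 0 0 0 30;.5 0 0 0 0 0 30;0 0 0 0 0 0 30;0 0 0 0 0 0 30;0 0 0 0 0 0 30;0 0 0 0 0 0 30;0 0 0 0 0 0 30")

```text
t: 29.15
eef_pos: [624.8, -26.7, 114.6]
tcp_rot: [2.465, 1.57, 0.72]
ft_force: [-0.3, 1.2, -1.9]
opening: 0.418
```

```bash
python3 ins.py
```

```text
29.15 tool move: x -0.0 y -0.39 z 0.06 rv [ 0.0004 -0.0009 -0.0007] F [-0.3  1.2 -1.9] [-0.02 -0.01 -0.08] 0.418
```

Emit:
servo_tool(steps=".7 -.3 0 0 0 0 30;.5 0 0 0 0 0 30;.5 0 0 0 0 0 30;.5 0 0 0 0 0 30;0 0 0 0 0 0 30;0 0 0 0 0 0 30;0 0 0 0 0 0 30;0 0 0 0 0 0 30")

```text
t: 29.95
eef_pos: [624.9, -26.7, 114.4]
tcp_rot: [1.766, 1.568, 0.021]
ft_force: [-0.2, 0.2, 3.3]
opening: 0.419
```

```bash
python3 ins.py; python3 snap.py scene s15; python3 snap.py wrist w15
python3 - <<'E'
from h import *
import tilt
z=load('w15');W=cloud(z)
q=W[258:308,290:352].reshape(-1,3);q=q[np.isfinite(q[:,2])];q=q[q[:,2]>150];print(tilt.pl(q))
z=load('s15');cv2.imwrite('pics/s15c.png',cv2.resize(z['p'][235:345,235:365],None,fx=5.4,fy=5.4,interpolation=cv2.INTER_CUBIC))
E
```

```text
29.95 tool move: x -0.2 y -0.49 z 0.09 rv [ 0.0005 -0.0006 -0.0032] F [-0.2  0.2  3.3] [-0.02  0.15 -0.04] 0.419
29.95 [624.9 -26.7 114.4] [1.766 1.568 0.021] [-0.2  0.2  3.3] [-0.15  0.56  1.63  0.    0.95  0.03]
30.0 [624.9 -26.7 114.4] [1.769 1.568 0.024] [-1.6  0.5  2.6] [-0.15  0.56  1.63  0.    0.95  0.03]
(array([-3.23522038e-03,  7.95471008e-04,  9.99994450e-01]), array([625.39382875, -11.03158949, 179.8063286 ]), np.float64(0.2601380079212322), 2801)
```

View pics/s15c.png

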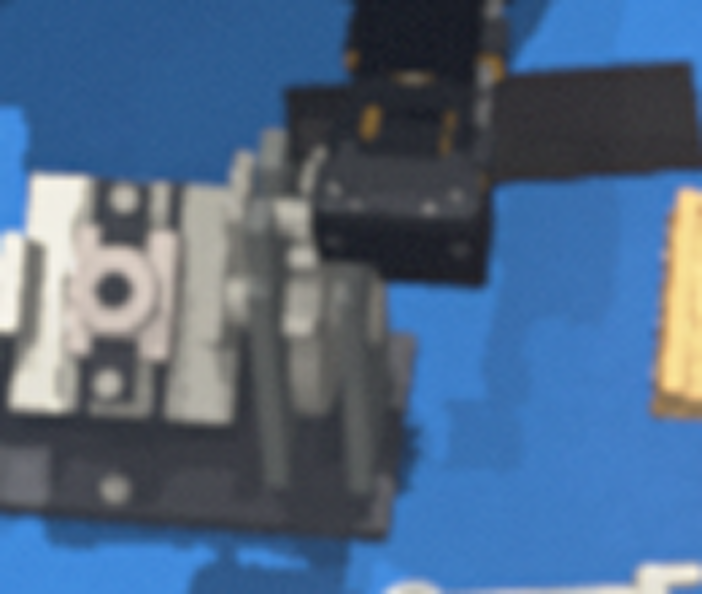

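Bottomed: head top at 179.8 mm puts the axis at 159.8, and the floor pushes back with 3 N. Release and retreat upwards.

Emit:
servo_tool(steps="0 0 0 0 0 0 45;0 0 0 0 0 0 60;0 0 0 0 0 0 70;0 0 0 0 0 0 75;-5 0 0 0 0 0 80;-20 0 0 0 0 0 80;-30 0 0 0 0 0 80;-30 0 0 0 0 0 80")

```text
t: 30.85
eef_pos: [623.2, -26.6, 198.1]
tcp_rot: [-1.668, 1.566, 2.87]
ft_force: [0.2, -0.2, 0.4]
opening: 0.84
```

Emit:
servo_tool(steps="-35 0 10 0 0 0 80;-35 0 25 0 0 0 80;-20 0 30 0 0 0 80;-5 0 25 0 0 0 80;0 0 10 0 0 0 80;0 0 0 0 0 0 80;0 0 0 0 0 0 80;0 0 0 0 0 0 80")

```text
t: 31.65
eef_pos: [606.1, -126.1, 302.8]
tcp_rot: [1.675, 1.568, -0.069]
ft_force: [-0.9, -0.0, 0.5]
opening: 0.841
```

```bash
python3 snap.py wrist w16; python3 snap.py scene s16; python3 -c "
from h import *
z=load('s16');cv2.imwrite('pics/s16c.png',cv2.resize(z['p'][235:345,235:365],None,fx=5.4,fy=5.4,interpolation=cv2.INTER_CUBIC))"
```

```text
31.65 [ 606.1 -126.1  302.8] [ 1.675  1.568 -0.069] [-0.9 -0.   0.5] [-0.31  0.39  1.4   0.    1.35 -0.14]
31.7 [ 606.1 -126.   302.8] [ 1.712  1.568 -0.031] [0.4 0.9 0. ] [-0.31  0.39  1.4   0.    1.35 -0.14]
```

View pics/w16.png

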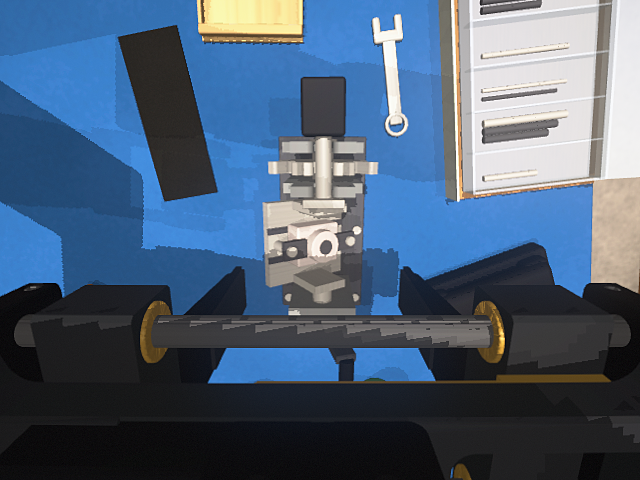

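View pics/s16c.png

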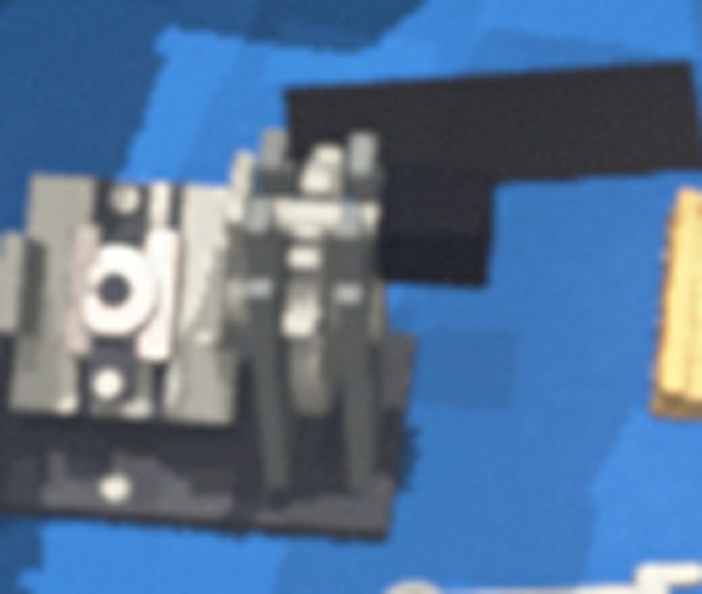

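Wrist view: the pin lies in both slots and the notch, with the head outside at (323,106), shank at (323,165) and flange at (323,205). A numeric check before hand-in.

Run:
```python
from h import *
import tilt
z=load('w16');W=cloud(z);H=W[...,2]
S=np.array([614.26,-74.95,160]);Rf=Ro.from_euler("z",-.175)
F=Rf.inv().apply((W-S).reshape(-1,3)).reshape(W.shape)
m=(z['p'].max(2)<90)&(H>165)&(H<195);m[150:]=0;m[:60]=0
q=F[m];print("head rect",cv2.minAreaRect(q[:,:2].astype(np.float32)),"top",np.median(q[:,2]))
for v in range(140,198,8):
    r=F[v,312:336]; k=np.abs(r[:,2])<9.5;k&=abs(r[:,0])<9; rr=r[k];print(v,rr[:,0].min().round(1),rr[:,0].max().round(1),"ymid",np.median(rr[:,1]).round(1),"top",rr[:,2].max().round(1))
f=F[196:214,300:348].reshape(-1,3);f=f[(f[:,2]>13)&(f[:,2]<26)];print("flange",f.min(0).round(1),f.max(0).round(1))
mm=(F[...,2]>19)&(F[...,2]<30)&(abs(F[...,1])<30)&(abs(F[...,0])<40);print("fork",cv2.minAreaRect(F[mm][:,:2].astype(np.float32)))
q=F[225:285,266:281].reshape(-1,3);q=q[np.isfinite(q[:,2])&(q[:,2]>-90)];n,c,e,k=tilt.pl(q);print("table tilt",np.arctan2(n[0],n[2]),e,k)
```

```text
head rect ((0.5092487335205078, 49.91820526123047), (58.26529312133789, 39.1076545715332), 89.58599853515625) top 19.639158314899944
140 -6.9 7.3 ymid 26.2 top 8.8
148 -8.1 8.7 ymid 18.9 top 8.3
156 -6.9 7.4 ymid 11.6 top 8.3
164 -8.1 7.5 ymid 4.1 top 9.1
172 -6.9 7.6 ymid -3.4 top 8.1
180 -6.9 7.7 ymid -11.0 top 8.8
188 -8.2 8.9 ymid -18.7 top 8.4
196 -8.2 7.8 ymid -26.4 top 8.4
flange [-20.5 -35.4  13.8] [ 23.  -24.   25.3]
fork ((0.10348701477050781, -2.2273693084716797), (59.89256286621094, 54.526397705078125), 0.0641072690486908)
table tilt 0.569087207714348 0.3352790584590017 513
```

```bash
python3 -c "
from cell import order;print(order.job_done())"
```

```text
the job is handed in; nothing more can be done
None
```

The table is tilted to about 35° and the locking pin lies home in both fork slots and the middle notch, head outwards. I handed the job in at about 32 s.

- **What I did:** I swung the lever until the middle notch stood in line with the slots. Then I lifted the pin from the tray by its shank, laid it on the mat, gripped it again by the head and lowered it until it bottomed with about 3 N of push-back. Finally I released it and moved the arm clear.
- **Last checks on the pin:** In the final wrist view the shank is about 0.4 mm off across and within about 1 mm in height. By the grip position it was within about 1 mm along. The head is on the outside.
- **Tilt:** The notch was centred on the slots within about 0.1 mm before insertion. The final plane fit on a small patch of the table read 0.569 rad, lower than the 0.59–0.61 I measured earlier. It is still inside the allowed range. I trust the notch more, because the pin in it allows only about 0.025 rad of play around 0.611.
- **What disagreed:** The fingertips sit about 31 mm above the reported tool point, so my first grip closed over the lever bar without moving it. I confirmed the offset in the two outside cameras and allowed for it afterwards. The wrist camera also read about 1.5 mm to one side, which I cancelled by comparing pin and fork in the same view.
- **Other things on the bench:** I did not touch any of them knowingly, but I did not measure their positions afterwards.

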